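# Set out the vaccination tray

### The arm

A 6-joint arm with a two-finger parallel gripper is mounted at the origin on a cart in front of the work surface, level with it; the furniture and walls round the work are solid. World frame = base frame: x ahead of the robot, y to its left, z up, the work surface at z = 0. Lengths are in mm, angles in rad, forces in N, time in s.
With the tool pointing down it reaches from about 375 to 925 mm from the base axis. Payload 5.7 kg.
Tool frame: the origin (TCP) lies midway between the tips of the shut fingers; the grasp point (between the pads) lies 19 mm behind it; z points along the fingers, y is the direction in which the jaws open and shut (so a half turn about z gives the same grasp; the last joint's range is limited). The gripper opens to 85 mm and grips with 20 to 120 N. Pads are 22 mm wide; open, the fingers measure 114 mm over their backs; the gripper's body (76 mm by 85 mm) begins 54 mm behind the grasp point. The pads swing forward as they close: fully open they stand 13 mm farther back than shut.
Start: joints at [1.103, 0.359, 1.51, -0, 1.272, -0.115], TCP at [207.307, 563.016, 231.267] pointing down, gripper open.
Joint ranges: [-2.97, 2.97], [-1.01, 2.36], [0.21, 2.38], [-0.96, 4.11], [0.2, 2.71], [-2.98, 2.98]. Speed limits (rad/s): [2.39, 2.39, 3.14, 3.14, 3.14, 3.14].

### API

Orientations are given as a unit quaternion [x, y, z, w].
In Python, from station import robot gives the robot as it stands.
- The arm moves only by the tool step_arm, never from a script. Its argument "increments" is a list of rows, each an object with "jaw": the gripper's target within -1 to 1 (fully open at 1, half-way at 0, shut at -1); "xyz": the shift along the tool's x, y, z in mm, a list of three; "angular": the turn, a rotation vector about the tool's x, y, z in degrees, a list of three. A call has 1 to 10 rows; each row is the pose to reach, as a shift and turn from the pose commanded when the call began, along the tool's axes at that moment; what a row does not reach only later rows make up. A row lasts 1/10 s, in which the tool goes at most 50 mm and 8.59 degrees, less where a joint would pass 70% of its speed; a pose out of reach is approached as far as the arm can. A call with a gripper value outside its range is refused whole. The fingers move at their own pace and stop on an object; "newtons" is the grip in N (left out, the last holds). Time passes only in rows, so rows that repeat a pose let the fingers close. It gives the time, the measured TCP pose, the force and the opening at its end, in the units of the state.
- robot.get_obs(): the state, without advancing time (a new reading comes with each control period).
- robot.snapshot(name): name is "side" or "top" or "wrist"; returns a dict with "color" (400x640x3 uint8, red, green, blue), "z_map" (400x640 float32, mm along the optical axis (not along the pixel's ray), 0 where there is no reading), "mtx" (3x3 intrinsics, pixels), "distortion" ([k1, k2, p1, p2, k3] as OpenCV has them; the pictures are not rectified), "position" and "orientation" of the camera in the world. Camera axes: x right, y up, looking along -z (the intrinsics and any distortion apply to the point x, -y, -z); pixel columns grow to the right and rows downward; lengths in mm; the calibration is good to about 2 mm. A picture is of the moment at which its call begins.
- robot.job_done(): hands the job in, once; it reports no verdict.
The state is a dict: "time": time; "q": joint angles; "joint_velocities": joint speeds; "joint_efforts": joint torques, N m; "position": TCP position; "tool_rot": TCP orientation; "contact_force": force on the tool from outside, world axes, zero at the start; "wrist_torque": the same for the moment, N m; "finger_gap": finger opening in mm.
Only numpy, scipy, OpenCV 4.12 (cv2) and the standard library are available. Lean on these libraries where they do the work, as an engineer would, in place of code of your own. Each camera call takes 0.05 s, during which the arm holds its last target.

### The job

Set out the grey six-pocket tray for the next vaccination round with the carton, the two vials and the dropper bottle that stand round the red marker pen to its right: put the carton in the middle of the back-row pocket between the timer and the tally counter, its long side along the row, and stand the smaller vial on the middle of the carton's top; stand the larger vial in the middle of the pocket in front of (nearer the robot than) the timer, and the dropper bottle in the middle of the pocket in front of the tally counter. Keep everything upright, and leave the timer and the counter in their pockets.

Things in the scene. Friction and masses are not known exactly. Their poses are not given: they have to be found in the camera images.
- tray: Grey flat fixed tray, 176 mm (x) by 272 mm (y), two rows of three open pockets. Origin: centre of its underside, on the table; x to the back row (away from the robot), y to the robot's left along the rows. Pocket centres at x = -42 mm (front row), +42 mm (back row), y = -88, 0, +88 mm. Heights: pocket floor 3 mm, ribs 7 mm, rim 11 mm. The front middle pocket stays empty.
- timer: Wind-up timer: white round base 72 mm across with a red ribbed knob, 39 mm tall, 0.14 kg. It stands loose in the tray's back row, in the left or the right end pocket. Origin: centre of its underside, z up.
- tally_counter: Hand tally counter: small pale round case about 42 mm across, 21 mm tall, with a finger ring; 62 by 47 mm overall. It lies loose in the other end pocket of the back row. Origin: centre of its underside, z up; the case's centre is 8 mm along its x.
- carton: Small closed cardboard carton, green with one white end, lying near the red marker pen right of the tray: 62 mm long (its x), 34 mm wide (its y), 34 mm high, about 0.012 kg, flat firm top. Origin: centre of its underside, z up. Take it across the 34 mm width.
- small_vial: The smaller of the two glass vials with a grey stopper that stand near the red marker pen (others, farther back, are not meant): 22 mm diameter, 41 mm tall, about 0.02 kg. Origin: centre of its underside, z up along its axis.
- large_vial: The larger of the two glass vials near the red marker pen, also with a grey stopper: 27 mm diameter, 51 mm tall, about 0.02 kg. Origin: centre of its underside, z up along its axis.
- dropper: Brown glass dropper bottle with a black rubber bulb, standing near the red marker pen: body 33 mm across up to the shoulder at about 65 mm, then a narrower collar and bulb, 102 mm tall in all; take the body, 40 to 60 mm up, about 0.07 kg. Origin: centre of its underside, z up along its axis.
Mind the look-alikes: they are no part of the job. What is shaped like the dropper but purple or yellow is not meant.

How it is judged (in metres and radians):
At the end, for the whole second after the job is handed in: Carton, large vial and dropper flat on the floor of their pockets, within 15 mm of centre along each tray axis; carton within 0.26 rad of the row; small vial on its top within 15 mm lengthwise, 11 mm across; timer and counter within 15 mm of their pocket centres; tilts under 0.12 rad, at rest (((x of timer in the frame of tray between 0.027 and 0.057 m and y of timer in the frame of tray between 0.073 and 0.103 m and x of tally_counter in the frame of tray between 0.027 and 0.057 m and y of tally_counter in the frame of tray between -0.103 and -0.073 m and x of large_vial in the frame of tray between -0.057 and -0.027 m and y of large_vial in the frame of tray between 0.073 and 0.103 m and x of dropper in the frame of tray between -0.057 and -0.027 m and y of dropper in the frame of tray between -0.103 and -0.073 m) or (x of timer in the frame of tray between 0.027 and 0.057 m and y of timer in the frame of tray between -0.103 and -0.073 m and x of tally_counter in the frame of tray between 0.027 and 0.057 m and y of tally_counter in the frame of tray between 0.073 and 0.103 m and x of large_vial in the frame of tray between -0.057 and -0.027 m and y of large_vial in the frame of tray between -0.103 and -0.073 m and x of dropper in the frame of tray between -0.057 and -0.027 m and y of dropper in the frame of tray between 0.073 and 0.103 m)) and x of carton in the frame of tray between 0.027 and 0.057 m and y of carton in the frame of tray between -0.015 and 0.015 m and angle between the x axis of carton and the y axis of tray, either way round below 0.26 rad and x of small_vial in the frame of carton between -0.015 and 0.015 m and y of small_vial in the frame of carton between -0.011 and 0.011 m and z of small_vial in the frame of carton between 0.029 and 0.039 m and angle between each of carton, small_vial, large_vial, dropper's own z axis and vertical below 0.12 rad and linear speed of each of carton, small_vial, large_vial, dropper below 0.02 m/s and z of carton in the frame of tray between 0 and 0.006 m and z of large_vial in the frame of tray between 0 and 0.006 m and z of dropper in the frame of tray between 0 and 0.006 m); the robot touches nothing.
It fails at once if a vial, the bottle or the carton is knocked over (angle between any of carton, small_vial, large_vial, dropper's own z axis and vertical above 0.8 rad).
It also fails if it takes over 102 s, if anything falls off the work surface, if the arm or the gripper's body presses on something with over 40 N, if the wrist force passes 120 N, or if a joint passes its speed limit or range.

## Working session

There is one attempt and no reset: what is moved stays moved. The work goes in short steps, Python scripts to look and compute and a tool call to move; the robot and the scene stay as the last step left them, time stands still between calls to the robot, and variables do not carry over. Pictures are saved under pics/ and viewed, and the job is handed in when it is done.

Besides the shell and the picture viewer there is one more tool, called after "Emit:" by a JSON object that holds its "method" and its "body", one argument or row to a line. step_arm: Moves the arm, as the interface text tells. Its arguments: {"type":"object","properties":{"increments":{"type":"array"},"newtons":{"type":"number"}},"required":["increments"]}

```bash
ls; mkdir -p pics; cat > h.py <<'E'
import numpy as np, cv2
from scipy.spatial.transform import Rotation as R
from station import robot
def snap(n,f):
    s=robot.snapshot(n); cv2.imwrite('pics/'+f+'.png',s['color'][:,:,::-1]); np.save('pics/'+f+'.npy',s,allow_pickle=True); return s
def load(f): return np.load('pics/'+f+'.npy',allow_pickle=True).item()
def world(s,us,vs,zs=None):
    us=np.atleast_1d(us).astype(float);vs=np.atleast_1d(vs).astype(float)
    p=cv2.undistortPoints(np.stack([us,vs],1)[:,None],s['mtx'],np.array(s['distortion']))[:,0]
    d=s['z_map'][vs.astype(int),us.astype(int)] if zs is None else zs
    c=np.stack([p[:,0]*d,-p[:,1]*d,-d*np.ones(len(us))],1)
    return R.from_quat(s['orientation']).apply(c)+np.array(s['position'])
def cloud(s):
    v,u=np.mgrid[0:400,0:640]; w=world(s,u.ravel(),v.ravel()).reshape(400,640,3)
    w[s['z_map']<=0]=np.nan; return w
E
python3 - <<'E'
from h import *
o=robot.get_obs(); print(o)
for n in('side','top','wrist'):
    s=snap(n,n+'0'); print(n,s['position'],s['orientation'],s['mtx'].tolist() if hasattr(s['mtx'],'tolist') else s['mtx'],s['distortion'])
E
```

```text
pics
{'time': 0.0, 'q': array([ 1.10288222e+00,  3.59507158e-01,  1.51144783e+00,  1.02017062e-05,
        1.27249039e+00, -1.15099064e-01]), 'joint_velocities': array([ 8.54194788e-04, -8.45165137e-05,  3.82744228e-04, -5.41597278e-04,
       -5.43167070e-04,  8.69765819e-04]), 'joint_efforts': array([-2.15983514e-04, -5.27610219e+01, -2.78620613e+01, -1.77575585e-04,
        1.34453716e-02, -8.41398673e-06]), 'position': array([207.01702702, 562.42621365, 230.44644028]), 'tool_rot': array([ 1.75495393e-01,  9.84479816e-01, -8.85881335e-04, -2.70901356e-04]), 'contact_force': array([ 0.47085593, -0.49518318, -0.7707232 ]), 'wrist_torque': array([-0.03120587,  0.00257085,  0.03399855]), 'finger_gap': 85.61675054419509}
side [ 528.57910633 -871.41343718  512.9418014 ] [ 0.50013365 -0.0035703  -0.00199326  0.86593857] [[430.40368572668865, 0.0, 319.26665202551214], [0.0, 430.40368572668865, 196.2704486033029], [0.0, 0.0, 1.0]] [-0.11652311  0.          0.          0.          0.        ]
top [ 384.32093271  -70.09660496 1052.85322111] [-0.04671828  0.03929056  0.71207118 -0.69944856] [[463.9396287692471, 0.0, 319.1475359184094], [0.0, 463.9396287692471, 200.08466990965286], [0.0, 0.0, 1.0]] [-0.10423998  0.          0.          0.          0.        ]
wrist [144.4171528  585.37154712 373.44034117] [-0.10957171 -0.07584285  0.56698205  0.81287961] [[301.44249568583757, 0.0, 313.87312011261264], [0.0, 301.44249568583757, 202.34833045792357], [0.0, 0.0, 1.0]] [0.01383053 0.         0.         0.         0.        ]
```

View pics/top0.png

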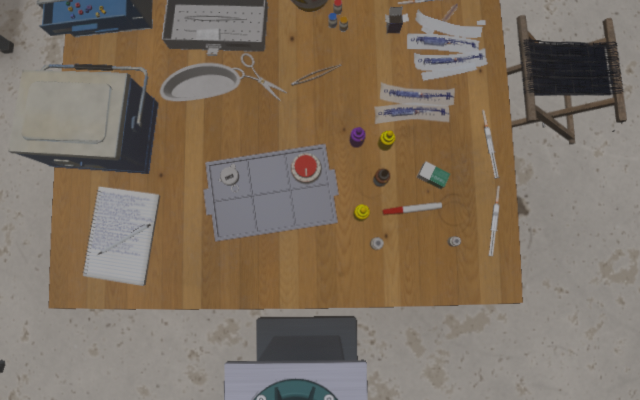

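View pics/side0.png

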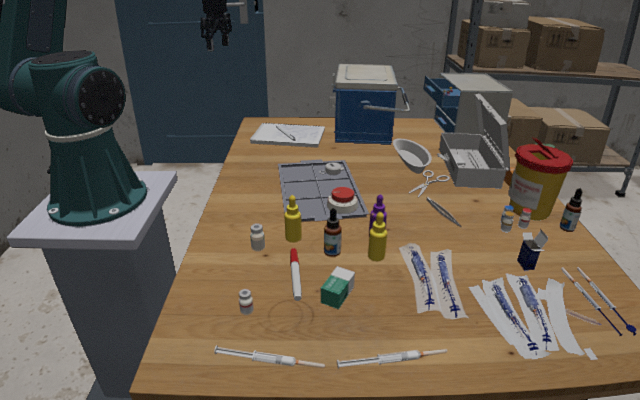

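The top view shows the tray at (270,192), with the counter at (230,175) in the left pocket and the timer at (306,168) in the right. 
- **Vials:** candidates are (377,243) and (455,241), close to the pen at (412,209). The ones at (333,18) and (345,22) are farther back and not meant.
- **Dropper:** the brown one is at (382,177). The look-alikes are purple (358,136), yellow (388,139), yellow (362,212) and a brown one far back near (337,5).
- **Carton:** the green and white one is at (433,175). The dark box at (395,20) is not meant.

Next I'll crop in close and measure.

```bash
python3 - <<'E'
from h import *
s=load('top0'); w=cloud(s)
for n,(u,v) in dict(v1=(377,243),v2=(455,241),drop=(382,177),yel=(362,212),pur=(358,136),yel2=(388,139),cart=(433,175),timer=(306,168),count=(230,175),tray=(270,195),table=(420,260),red=(392,211)).items():
    print(n,w[v,u].round(1))
c=s['color'][110:260,200:480]; cv2.imwrite('pics/crop_t.png',cv2.resize(c,None,fx=2.85,fy=2.85,interpolation=cv2.INTER_CUBIC)[:,:,::-1])
c=load('side0')['color'][150:330,220:420]; cv2.imwrite('pics/crop_s.png',cv2.resize(c,None,fx=3.2,fy=3.2,interpolation=cv2.INTER_CUBIC)[:,:,::-1])
t=w[...,2][230:300,170:200]; print(np.nanmedian(t),np.nanstd(t))
E
```

```text
v1 [ 411.6 -183.7   50.2]
v2 [ 412.4 -355.7   42.9]
drop [ 550.6 -195.5   79. ]
yel [ 474.5 -149.   100.4]
pur [ 642.1 -147.3   75.1]
yel2 [ 633.7 -211.7   77.6]
cart [ 561.4 -316.8   30.6]
timer [580.3 -32.6  41.5]
count [571.  140.2  25.1]
tray [526.3  51.8   5.4]
table [ 372.5 -285.7    0. ]
red [ 483.4 -223.5   16.4]
-0.3040836282029886 1.952939457011334
```

View pics/crop_t.png

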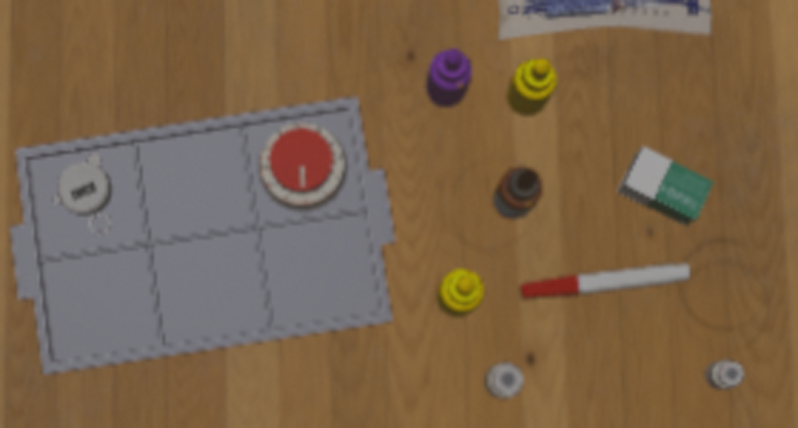

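View pics/crop_s.png

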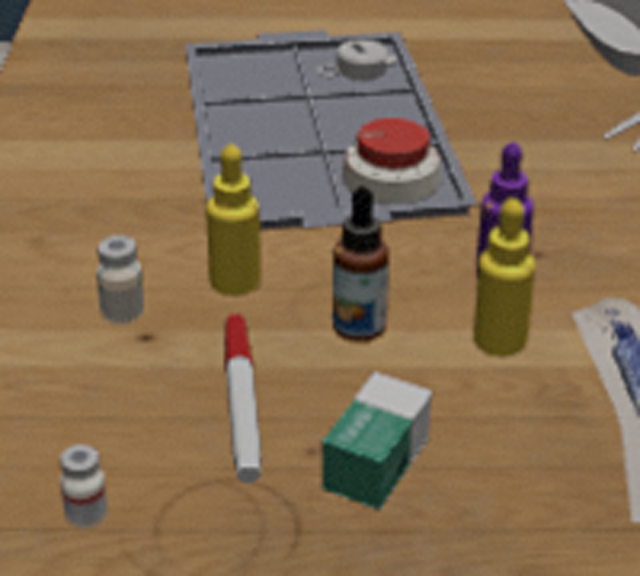

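The close crop confirms the choices. The large vial is at top (377,243) and the small one, with a red band, is at (455,241). The brown dropper is at (382,177) and the carton at (433,175). Next I'll fit their poses.

```bash
cat >> h.py <<'E'
def onplane(s,uv,z):
    uv=np.array(uv,float); p=cv2.undistortPoints(uv[:,None],s['mtx'],np.array(s['distortion']))[:,0]
    d=R.from_quat(s['orientation']).apply(np.stack([p[:,0],-p[:,1],-np.ones(len(p))],1)); o=np.array(s['position'])
    return o+d*((z-o[2])/d[:,2])[:,None]
from scipy.optimize import least_squares
def circ(P,r):
    f=lambda c:np.hypot(P[:,0]-c[0],P[:,1]-c[1])-r
    return least_squares(f,P[:,:2].mean(0),loss='soft_l1',f_scale=1.5)
E
cat > fit.py <<'E'
from h import *
T=load('top0');S=load('side0');wt=cloud(T);ws=cloud(S)
for n,c,r,z0,z1 in (('L',(411,-184),13.5,5,30),('S',(412,-356),11,5,25),('D',(546,-198),16.5,8,58),('timer',(580,-33),36,6,15),('count',(571,140),21,8,20)):
    for nm,w in(('top',wt),('side',ws)):
        P=w.reshape(-1,3);P=P[np.isfinite(P).all(1)]
        P=P[(np.hypot(P[:,0]-c[0],P[:,1]-c[1])<r+15)]
        top=np.percentile(P[P[:,2]>3][:,2],99) if (P[:,2]>3).any() else 0
        Q=P[(P[:,2]>z0)&(P[:,2]<z1)]
        if len(Q)>8:
            f=circ(Q,r);print(n,nm,len(Q),f.x.round(1),'res',np.abs(f.fun).mean().round(1),'top',top.round(1))
        H=P[P[:,2]>top-5]; print('   topmean',H.mean(0).round(1),len(H))
# carton: top-face pixels
for nm,w in(('top',wt),('side',ws)):
    P=w.reshape(-1,3);P=P[np.isfinite(P).all(1)]
    Q=P[(np.hypot(P[:,0]-561,P[:,1]+317)<60)&(P[:,2]>28)&(P[:,2]<40)]
    print('carton',nm,len(Q),cv2.minAreaRect(Q[:,:2].astype(np.float32)),Q[:,2].mean())
# tray corners from crop
c=np.array([(17,150),(357,98),(391,322),(45,372)])/2.85+[200,110]
p=onplane(T,c,11)[:,:2];print(p.round(1),p.mean(0),[np.linalg.norm(p[i]-p[i-1]).round(1) for i in range(4)])
d=p[0]-p[1]+p[3]-p[2];print('yaw of y axis',np.arctan2(-d[0],d[1]))
x=np.array([(147,243),(260,226)])/2.85+[200,110];print('rib crossings',onplane(T,x,7).round(1))
E
python3 fit.py
```

```text
L top 15 [ 413.7 -185.9] res 1.5 top 54.5
   topmean [ 413.3 -185.2   51.8] 67
L side 149 [ 413.7 -185.7] res 0.7 top 51.1
   topmean [ 414.4 -188.    49.5] 79
S top 22 [ 413.5 -357.8] res 2.2 top 45.0
   topmean [ 413.8 -358.1   42.2] 46
S side 119 [ 415.2 -358.9] res 0.6 top 41.6
   topmean [ 415.1 -361.    40. ] 89
D top 76 [ 557.1 -200.4] res 0.6 top 100.8
   topmean [ 557.3 -198.6   99. ] 21
D side 379 [ 560.3 -200.3] res 0.8 top 97.8
   topmean [ 560.5 -202.8   96.3] 30
timer top 190 [583.6 -37. ] res 8.1 top 44.4
   topmean [585.5 -31.5  41.7] 329
timer side 146 [588.8 -30.6] res 4.4 top 41.4
   topmean [588.9 -34.6  39.8] 216
count top 98 [571.3 143.8] res 4.5 top 27.1
   topmean [569.7 143.9  24.2] 170
count side 85 [574.  144.3] res 2.3 top 24.0
   topmean [574.  139.1  21.8] 88
carton top 437 ((563.0879516601562, -319.5363464355469), (63.132450103759766, 35.91932678222656), 63.61250686645508) 34.26764633607365
carton side 583 ((565.7163696289062, -319.706787109375), (63.942039489746094, 34.96626663208008), 62.110992431640625) 33.80564331607735
[[603.8 199.5]
 [640.6 -76.5]
 [459.2 -99.9]
 [424.2 174.7]] [531.95563598  49.43660778] [np.float64(181.3), np.float64(278.4), np.float64(182.9), np.float64(276.8)]
yaw of y axis 0.12973797138560667
rib crossings [[526.3  93.9   7. ]
 [538.3   3.    7. ]]
```

```bash
cat > plan.py <<'E'
# usage: plan.py x y z jawdeg  -> increments from current measured pose (tool frame), with levelling turn
import sys
from h import *
o=robot.get_obs(); 
def plan(x,y,z,jaw,o=o):
    Rc=R.from_quat(o['tool_rot']); d=Rc.inv().apply(np.array([x,y,z])-o['position'])
    best=None
    for j in(jaw,jaw+180,jaw-180):
        a=np.radians(j); Rt=R.from_matrix(np.array([[-np.sin(a)*-1,np.cos(a),0],[-np.cos(a),np.sin(a),0],[0,0,-1]]).astype(float))
        rv=(Rc.inv()*Rt).as_rotvec(degrees=True)
        if best is None or abs(rv[2])<abs(best[2]): best=rv
    return d,best
print('t',round(o['time'],2),'pos',o['position'].round(1),'gap',round(o['finger_gap'],1),'F',o['contact_force'].round(1),'q',o['q'].round(2))
a=[float(v) for v in sys.argv[1:]]
for i in range(0,len(a),4):
    d,r=plan(*a[i:i+4]); print('shift',d.round(1),'turn',r.round(1))
E
python3 plan.py 564.5 -319.5 150 -27.2 564.5 -319.5 5 -27.2
```

```text
t 0.15 pos [207.1 562.6 230.6] gap 85.3 F [ 0.6  0.7 -0.2] q [ 1.1   0.36  1.51  0.    1.27 -0.12]Traceback (most recent call last):
  File "plan.py", line 16, in <module>
    d,r=plan(*a[i:i+4]); print('shift',d.round(1),'turn',r.round(1))
        ~~~~^^^^^^^^^^^
  File "plan.py", line 9, in plan
    a=np.radians(j); Rt=R.from_matrix(np.array([[-np.sin(a)*-1,np.cos(a),0],[-np.cos(a),np.sin(a),0],[0,0,-1]]).astype(float))
                        ~~~~~~~~~~~~~^^^^^^^^^^^^^^^^^^^^^^^^^^^^^^^^^^^^^^^^^^^^^^^^^^^^^^^^^^^^^^^^^^^^^^^^^^^^^^^^^^^^^^^^^
  File "scipy/spatial/transform/_rotation.pyx", line 1143, in scipy.spatial.transform._rotation.Rotation.from_matrix
ValueError: Non-positive determinant (left-handed or null coordinate frame) in rotation matrix 0: [[-0.45709793  0.88941637  0.        ]
 [-0.88941637 -0.45709793  0.        ]
 [ 0.          0.         -1.        ]].
```

```bash
sed -i 's/\[\[-np.sin(a)\*-1,np.cos(a),0\],\[-np.cos(a),np.sin(a),0\]/[[-np.sin(a),np.cos(a),0],[np.cos(a),np.sin(a),0]/' plan.py
python3 plan.py 564.5 -319.5 150 -27.2
```

```text
t 0.15 pos [207.1 562.6 230.6] gap 85.3 F [ 0.6  0.7 -0.2] q [ 1.1   0.36  1.51  0.    1.27 -0.12]
shift [-640.2 -704.1   81.5] turn [ -0.1  -0.1 -83. ]
```

```bash
sed -i 's/for j in(jaw,jaw+180,jaw-180)/for j in(jaw,)/' plan.py
python3 plan.py 564.5 -319.5 150 -27.2
```

```text
t 0.15 pos [207.1 562.6 230.6] gap 85.3 F [ 0.6  0.7 -0.2] q [ 1.1   0.36  1.51  0.    1.27 -0.12]
shift [-640.2 -704.1   81.5] turn [-0.1  0.1 97. ]
```

Emit:
{"method": "step_arm", "body": {
  "increments": [
    {"jaw":0.45,"xyz":[-32,-35,0],"angular":[0,0,5]},
    {"jaw":0.45,"xyz":[-64,-70,0],"angular":[0,0,10]},
    {"jaw":0.45,"xyz":[-96,-105,0],"angular":[0,0,15]},
    {"jaw":0.45,"xyz":[-128,-140,0],"angular":[0,0,20]},
    {"jaw":0.45,"xyz":[-160,-175,0],"angular":[0,0,25]},
    {"jaw":0.45,"xyz":[-192,-210,0],"angular":[0,0,30]},
    {"jaw":0.45,"xyz":[-224,-245,0],"angular":[0,0,35]},
    {"jaw":0.45,"xyz":[-256,-280,0],"angular":[0,0,40]},
    {"jaw":0.45,"xyz":[-288,-315,0],"angular":[0,0,45]},
    {"jaw":0.45,"xyz":[-320,-352,0],"angular":[0,0,50]}
  ]
}}

```text
time: 1.15
position: [386.3, 120.4, 231.4]
tool_rot: [0.576, 0.817, 0.0, 0.0]
contact_force: [1.0, 0.9, 0.8]
finger_gap: 62.2
```

```bash
python3 plan.py 564.5 -319.5 150 -27.2
```

```text
t 1.15 pos [386.3 120.4 231.4] gap 62.2 F [1.  0.9 0.8] q [ 0.13  0.07  1.9   0.    1.17 -0.21]
shift [-474.2   20.3   81.5] turn [ 0.  -0.  46.8]
```

Emit:
{"method": "step_arm", "body": {
  "increments": [
    {"jaw":0.45,"xyz":[-48,2,5],"angular":[0,0,5]},
    {"jaw":0.45,"xyz":[-96,4,10],"angular":[0,0,10]},
    {"jaw":0.45,"xyz":[-144,6,15],"angular":[0,0,15]},
    {"jaw":0.45,"xyz":[-192,8,20],"angular":[0,0,20]},
    {"jaw":0.45,"xyz":[-240,10,30],"angular":[0,0,25]},
    {"jaw":0.45,"xyz":[-288,12,40],"angular":[0,0,30]},
    {"jaw":0.45,"xyz":[-336,14,50],"angular":[0,0,35]},
    {"jaw":0.45,"xyz":[-384,16,60],"angular":[0,0,40]},
    {"jaw":0.45,"xyz":[-432,18,70],"angular":[0,0,45]},
    {"jaw":0.45,"xyz":[-474,20,81],"angular":[0,0,46.8]}
  ]
}}

```text
time: 2.15
position: [565.8, -319.7, 149.6]
tool_rot: [0.854, 0.521, -0.0, 0.0]
contact_force: [0.6, 0.2, 0.4]
finger_gap: 61.9
```

Emit:
{"method": "step_arm", "body": {
  "increments": [
    {"jaw":0.45,"xyz":[0,0,0],"angular":[0,0,0]},
    {"jaw":0.45,"xyz":[0,0,0],"angular":[0,0,0]}
  ]
}}

```text
time: 2.35
position: [564.7, -317.4, 149.2]
tool_rot: [0.853, 0.522, -0.0, -0.001]
contact_force: [-0.1, 0.9, 0.1]
finger_gap: 62.0
```

```bash
python3 plan.py 564.5 -319.5 150 -27.2; python3 -c "
from h import *
snap('wrist','w1')"
```

```text
t 2.35 pos [ 564.7 -317.4  149.2] gap 62.0 F [-0.1  0.9  0.1] q [-0.62  0.5   1.49  0.    1.15 -0.15]
shift [-1.9  0.8 -0.8] turn [-0.1 -0.   0.1]
```

View pics/w1.png

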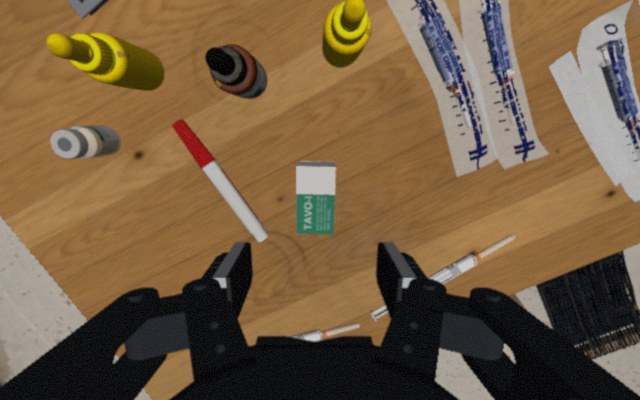

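```bash
cat > fw.py <<'E'
from h import *
def carton(s,c,z0=28,z1=40,r=60):
    P=cloud(s).reshape(-1,3);P=P[np.isfinite(P).all(1)]
    Q=P[(np.hypot(P[:,0]-c[0],P[:,1]-c[1])<r)&(P[:,2]>z0)&(P[:,2]<z1)]
    return len(Q),cv2.minAreaRect(Q[:,:2].astype(np.float32)),Q[:,2].mean()
def cyl(s,c,r,z0,z1):
    P=cloud(s).reshape(-1,3);P=P[np.isfinite(P).all(1)]
    Q=P[(np.hypot(P[:,0]-c[0],P[:,1]-c[1])<r+12)&(P[:,2]>z0)&(P[:,2]<z1)]
    f=circ(Q,r); return len(Q),f.x.round(1),np.abs(f.fun).mean().round(1)
E
python3 - <<'E'
from fw import *
s=load('w1'); print(carton(s,(564,-319)))
print('D',cyl(s,(558,-200),16.5,8,58)); print('L',cyl(s,(414,-186),13.5,5,30))
E
```

```text
(2601, ((564.1552734375, -320.1068115234375), (62.05348205566406, 33.85786819458008), 62.018131256103516), np.float64(34.342894157503))
D (577, array([ 558.8, -200.7]), np.float64(0.2))
L (574, array([ 413. , -185.9]), np.float64(0.4))
```

```bash
python3 plan.py 564.2 -320 150 -28 564.2 -320 6 -28
```

```text
t 2.4 pos [ 564.5 -316.4  149.7] gap 62.0 F [0.3 0.3 0. ] q [-0.62  0.5   1.49  0.    1.15 -0.15]
shift [-3.4  1.4 -0.3] turn [-0.1 -0.   1. ]
shift [ -3.4   1.7 143.7] turn [-0.1 -0.   1. ]
```

Emit:
{"method": "step_arm", "body": {
  "increments": [
    {"jaw":0.45,"xyz":[-3,1.5,30],"angular":[0,0,1]},
    {"jaw":0.45,"xyz":[-3,1.5,60],"angular":[0,0,1]},
    {"jaw":0.45,"xyz":[-3,1.5,90],"angular":[0,0,1]},
    {"jaw":0.45,"xyz":[-3,1.5,115],"angular":[0,0,1]},
    {"jaw":0.45,"xyz":[-3,1.5,130],"angular":[0,0,1]},
    {"jaw":0.45,"xyz":[-3,1.5,140],"angular":[0,0,1]},
    {"jaw":0.45,"xyz":[-3,1.5,144],"angular":[0,0,1]},
    {"jaw":0.45,"xyz":[-3,1.5,144],"angular":[0,0,1]}
  ]
}}

```text
time: 3.2
position: [565.5, -320.4, 6.8]
tool_rot: [0.857, 0.515, 0.0, 0.0]
contact_force: [-0.4, 0.7, -0.2]
finger_gap: 61.9
```

```bash
python3 plan.py 564.2 -320 6 -28;python3 -c "
from h import *
snap('side','s1');c=load('s1')['color'][200:360,240:440]; cv2.imwrite('pics/s1c.png',cv2.resize(c,None,fx=3,fy=3)[:,:,::-1])"
```

```text
t 3.2 pos [ 565.5 -320.4    6.8] gap 61.9 F [-0.4  0.7 -0.2] q [-0.62  0.68  1.58 -0.    0.88 -0.13]
shift [-0.3 -1.3  0.8] turn [0. 0. 0.]
```

View pics/s1c.png

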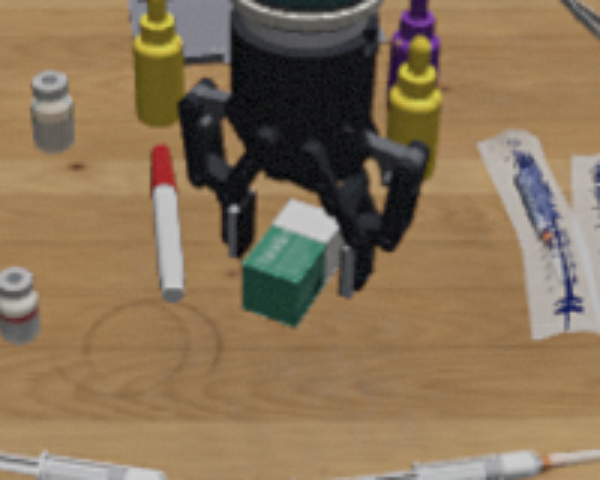

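The open pads straddle the carton (crop around (290,265)), so I'll close gently.

Emit:
{"method": "step_arm", "body": {
  "increments": [
    {"jaw":-0.4,"xyz":[0,0,0],"angular":[0,0,0]},
    {"jaw":-0.4,"xyz":[0,0,0],"angular":[0,0,0]},
    {"jaw":-0.4,"xyz":[0,0,0],"angular":[0,0,0]},
    {"jaw":-0.4,"xyz":[0,0,0],"angular":[0,0,0]},
    {"jaw":-0.4,"xyz":[0,0,0],"angular":[0,0,0]},
    {"jaw":-0.4,"xyz":[0,0,0],"angular":[0,0,0]}
  ],
  "newtons": 25
}}

```text
time: 3.85
position: [565.9, -321.1, 7.4]
tool_rot: [0.857, 0.515, 0.0, 0.001]
contact_force: [-0.6, 1.2, 6.8]
finger_gap: 33.5
```

Emit:
{"method": "step_arm", "body": {
  "increments": [
    {"jaw":-0.4,"xyz":[0,0,-10],"angular":[0,0,0]},
    {"jaw":-0.4,"xyz":[0,0,-30],"angular":[0,0,0]},
    {"jaw":-0.4,"xyz":[0,0,-60],"angular":[0,0,0]},
    {"jaw":-0.4,"xyz":[0,0,-90],"angular":[0,0,0]},
    {"jaw":-0.4,"xyz":[0,0,-120],"angular":[0,0,0]},
    {"jaw":-0.4,"xyz":[0,0,-150],"angular":[0,0,0]},
    {"jaw":-0.4,"xyz":[0,0,-174],"angular":[0,0,0]}
  ]
}}

```text
time: 4.55
position: [565.4, -320.6, 182.8]
tool_rot: [0.857, 0.515, 0.0, 0.001]
contact_force: [0.9, 0.1, -0.1]
finger_gap: 33.8
```

```bash
python3 plan.py 574.6 54.4 180 7.4;python3 -c "
from h import *
snap('side','s2')
snap('wrist','w2')"
```

```text
t 4.55 pos [ 565.4 -320.6  182.8] gap 33.8 F [ 0.9  0.1 -0.1] q [-0.62  0.47  1.45 -0.    1.22 -0.13]
shift [ 335.4 -168.     2.5] turn [  0.1   0.  -35.4]
```

View pics/s2.png

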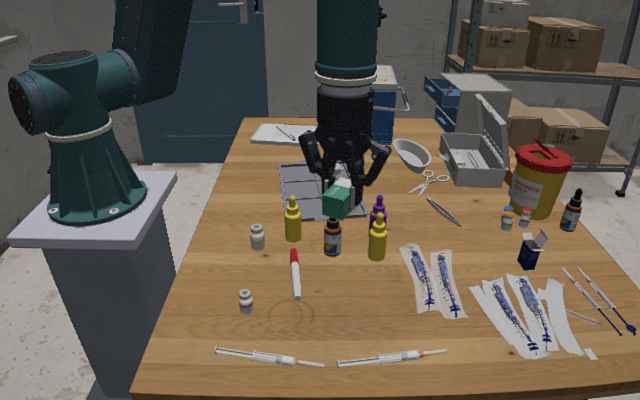

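View pics/w2.png

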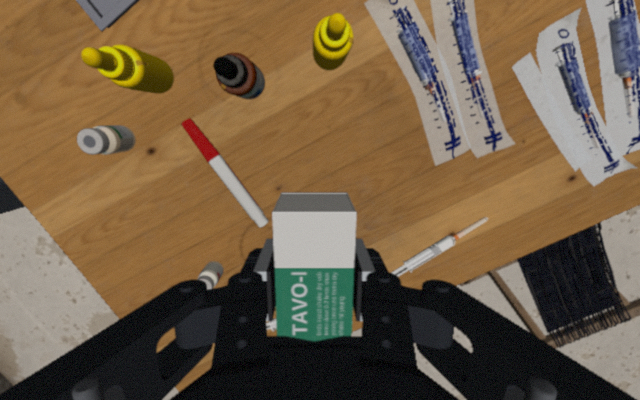

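Emit:
{"method": "step_arm", "body": {
  "increments": [
    {"jaw":-0.4,"xyz":[25,-12,0],"angular":[0,0,-2.5]},
    {"jaw":-0.4,"xyz":[65,-33,0],"angular":[0,0,-7]},
    {"jaw":-0.4,"xyz":[105,-53,0],"angular":[0,0,-11]},
    {"jaw":-0.4,"xyz":[145,-73,0],"angular":[0,0,-15]},
    {"jaw":-0.4,"xyz":[185,-93,0],"angular":[0,0,-19]},
    {"jaw":-0.4,"xyz":[225,-113,0],"angular":[0,0,-24]},
    {"jaw":-0.4,"xyz":[265,-133,0],"angular":[0,0,-28]},
    {"jaw":-0.4,"xyz":[300,-150,0],"angular":[0,0,-32]},
    {"jaw":-0.4,"xyz":[325,-163,0],"angular":[0,0,-35]},
    {"jaw":-0.4,"xyz":[335.4,-168,0],"angular":[0,0,-35.4]}
  ]
}}

```text
time: 5.65
position: [573.2, 57.2, 179.4]
tool_rot: [0.659, 0.752, -0.0, -0.001]
contact_force: [0.4, -0.6, 0.4]
finger_gap: 34.0
```

Emit:
{"method": "step_arm", "body": {
  "increments": [
    {"jaw":-0.4,"xyz":[0,0,0],"angular":[0,0,0]},
    {"jaw":-0.4,"xyz":[0,0,0],"angular":[0,0,0]},
    {"jaw":-0.4,"xyz":[0,0,0],"angular":[0,0,0]}
  ]
}}

```text
time: 5.95
position: [574.4, 53.1, 180.1]
tool_rot: [0.661, 0.751, -0.0, 0.0]
contact_force: [0.1, -0.2, -0.3]
finger_gap: 33.5
```

```bash
python3 plan.py 574.6 54.4 180 7.4 574.6 54.4 60 7.4;python3 -c "
from h import *
snap('wrist','w3')"
```

```text
t 5.95 pos [574.4  53.1 180.1] gap 33.5 F [ 0.1 -0.2 -0.3] q [-0.03  0.38  1.62 -0.    1.14 -0.15]
shift [1.3 0.3 0.1] turn [-0.   0.  -0.1]
shift [  1.4   0.4 120.1] turn [-0.   0.  -0.1]
```

View pics/w3.png

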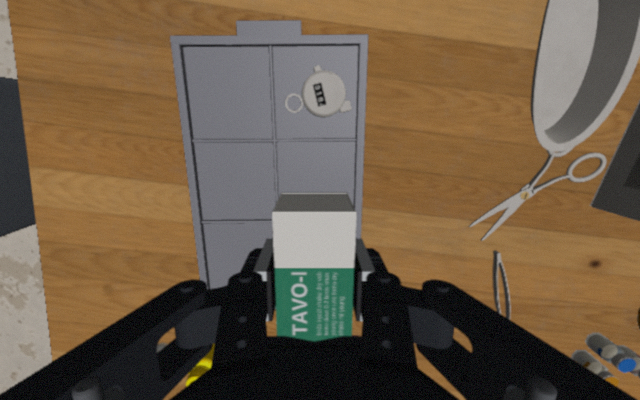

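```bash
python3 -c "
from h import *
s=load('w3')
p=onplane(s,[(174,38),(367,36)],11)[:,:2];q=onplane(s,[(275,140),(279,219)],7)[:,:2]
print(p,np.linalg.norm(p[0]-p[1]),q,np.linalg.norm(q[0]-q[1]),q.mean(0),np.degrees(np.arctan2(*( (q[0]-q[1])*[-1,1]))), np.degrees(np.arctan2((p[1]-p[0])[1],(p[1]-p[0])[0])))
a=np.radians(7.4);X=np.array([np.cos(a),np.sin(a)]);Y=np.array([-X[1],X[0]])
print(p.mean(0)-136*Y)
"
```

```text
[[427.98456573 174.69978938]
 [605.40680457 199.36426553]] 179.12840986343198 [[528.86553408  94.04172376]
 [541.1596288    9.42920266]] 85.50101457359567 [535.01258144  51.73546321] 8.267151934899115 7.914290634394444
[534.21188629  52.16474937]
```

Emit:
{"method": "step_arm", "body": {
  "increments": [
    {"jaw":-0.4,"xyz":[3.3,1.6,30],"angular":[0,0,-0.3]},
    {"jaw":-0.4,"xyz":[3.3,1.6,65],"angular":[0,0,-0.3]},
    {"jaw":-0.4,"xyz":[3.3,1.6,100],"angular":[0,0,-0.3]},
    {"jaw":-0.4,"xyz":[3.3,1.6,130],"angular":[0,0,-0.3]},
    {"jaw":-0.4,"xyz":[3.3,1.6,150],"angular":[0,0,-0.3]},
    {"jaw":-0.4,"xyz":[3.3,1.6,160],"angular":[0,0,-0.3]},
    {"jaw":-0.4,"xyz":[3.3,1.6,165],"angular":[0,0,-0.3]},
    {"jaw":-0.4,"xyz":[3.3,1.6,168],"angular":[0,0,-0.3]},
    {"jaw":-0.4,"xyz":[3.3,1.6,168],"angular":[0,0,-0.3]}
  ]
}}

```text
time: 6.9
position: [576.2, 57.8, 12.9]
tool_rot: [0.658, 0.753, 0.0, 0.0]
contact_force: [0.2, -0.6, -0.4]
finger_gap: 33.5
```

```bash
python3 plan.py 575.6 56.6 9 7.7;python3 -c "
from h import *
snap('side','s4');c=load('s4')['color'][120:250,240:420]; cv2.imwrite('pics/s4c.png',cv2.resize(c,None,fx=4,fy=4)[:,:,::-1])"
```

```text
t 6.9 pos [576.2  57.8  12.9] gap 33.5 F [ 0.2 -0.6 -0.4] q [-0.02  0.6   1.75 -0.    0.79 -0.15]
shift [-1.1 -0.8  3.9] turn [ 0.1  0.  -0. ]
```

View pics/s4c.png

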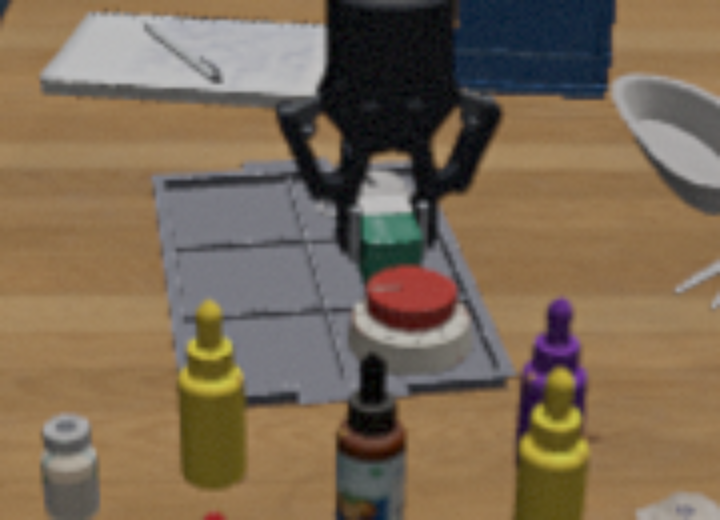

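Emit:
{"method": "step_arm", "body": {
  "increments": [
    {"jaw":-0.4,"xyz":[-0.5,-0.5,1.5],"angular":[0,0,0]},
    {"jaw":-0.4,"xyz":[-0.5,-0.5,3],"angular":[0,0,0]},
    {"jaw":-0.4,"xyz":[-0.5,-0.5,3],"angular":[0,0,0]},
    {"jaw":-0.4,"xyz":[-0.5,-0.5,3],"angular":[0,0,0]}
  ]
}}

```text
time: 7.35
position: [575.8, 57.4, 10.4]
tool_rot: [0.658, 0.753, 0.0, 0.001]
contact_force: [-0.8, -0.1, 6.3]
finger_gap: 33.4
```

Contact is at 6 N, so I'll release and retreat.

Emit:
{"method": "step_arm", "body": {
  "increments": [
    {"jaw":0.0,"xyz":[0,0,0],"angular":[0,0,0]},
    {"jaw":0.15,"xyz":[0,0,0],"angular":[0,0,0]},
    {"jaw":0.15,"xyz":[0,0,0],"angular":[0,0,0]},
    {"jaw":0.15,"xyz":[0,0,0],"angular":[0,0,0]},
    {"jaw":0.15,"xyz":[0,0,-15],"angular":[0,0,0]},
    {"jaw":0.15,"xyz":[0,0,-50],"angular":[0,0,0]},
    {"jaw":0.15,"xyz":[0,0,-90],"angular":[0,0,0]},
    {"jaw":0.15,"xyz":[0,0,-130],"angular":[0,0,0]},
    {"jaw":0.15,"xyz":[0,0,-160],"angular":[0,0,0]},
    {"jaw":0.15,"xyz":[0,0,-160],"angular":[0,0,0]}
  ]
}}

```text
time: 8.35
position: [578.5, 57.5, 174.0]
tool_rot: [0.658, 0.753, 0.003, 0.003]
contact_force: [0.9, -0.6, -0.0]
finger_gap: 49.1
```

```bash
python3 -c "
from fw import *
s=snap('side','s5');w=snap('wrist','w5')
print(carton(s,(575.6,56.6),31,42,40),carton(w,(575.6,56.6),31,42,40))
print('S',cyl(load('w2'),(414.5,-358.5),11,5,25))
"; python3 plan.py 414.5 -358.5 170 -27 
```

```text
(196, ((577.6259155273438, 55.68940734863281), (34.354469299316406, 66.14479064941406), 7.727756023406982), np.float64(35.76982091892156)) (2294, ((575.2122192382812, 57.32658386230469), (33.94414520263672, 61.795040130615234), 7.969789981842041), np.float64(37.36733279562667))
S (185, array([ 413.9, -359.7]), np.float64(0.3))
t 8.45 pos [575.5  57.4 169.8] gap 48.9 F [ 0.3  0.  -0.1] q [-0.02  0.39  1.63 -0.    1.12 -0.15]
shift [-3.907e+02 -2.152e+02 -3.000e-01] turn [ 0.1 -0.  34.7]
```

View pics/w5.png

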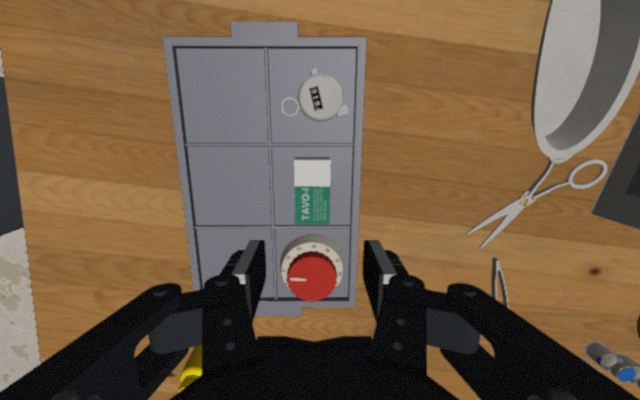

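The carton sits at (311,190) in the wrist view, centred in the middle back pocket with its top at 37 mm. Next is the small vial.

Emit:
{"method": "step_arm", "body": {
  "increments": [
    {"jaw":0.15,"xyz":[-20,-11,0],"angular":[0,0,2]},
    {"jaw":0.15,"xyz":[-60,-33,0],"angular":[0,0,5]},
    {"jaw":0.15,"xyz":[-104,-57,0],"angular":[0,0,9]},
    {"jaw":0.15,"xyz":[-148,-81,0],"angular":[0,0,13]},
    {"jaw":0.15,"xyz":[-192,-105,0],"angular":[0,0,17]},
    {"jaw":0.15,"xyz":[-236,-129,0],"angular":[0,0,21]},
    {"jaw":0.15,"xyz":[-280,-153,0],"angular":[0,0,25]},
    {"jaw":0.15,"xyz":[-324,-178,0],"angular":[0,0,29]},
    {"jaw":0.15,"xyz":[-360,-198,0],"angular":[0,0,33]},
    {"jaw":0.15,"xyz":[-391,-215,0],"angular":[0,0,34.7]}
  ]
}}

```text
time: 9.45
position: [412.2, -360.1, 167.4]
tool_rot: [0.854, 0.521, -0.0, -0.002]
contact_force: [0.1, 1.0, -0.1]
finger_gap: 49.2
```

Emit:
{"method": "step_arm", "body": {
  "increments": [
    {"jaw":0.15,"xyz":[0,0,0],"angular":[0,0,0]},
    {"jaw":0.15,"xyz":[0,0,0],"angular":[0,0,0]},
    {"jaw":0.15,"xyz":[0,0,0],"angular":[0,0,0]}
  ]
}}

```text
time: 9.75
position: [413.9, -357.1, 168.1]
tool_rot: [0.853, 0.523, -0.0, -0.002]
contact_force: [-0.4, -0.6, -0.8]
finger_gap: 48.8
```

```bash
python3 -c "
from fw import *
w=snap('wrist','w6')
print('S',cyl(w,(414.5,-358.5),11,5,25)); print('L',cyl(w,(414,-186),13.5,5,30))
P=cloud(w).reshape(-1,3);P=P[np.isfinite(P).all(1)];P=P[np.hypot(P[:,0]-414,P[:,1]+359)<16]
for z in range(2,46,3):
  Q=P[abs(P[:,2]-z)<1.5]
  if len(Q)>3: print(z,len(Q),np.hypot(Q[:,0]-414,Q[:,1]+359.3).mean().round(1))
"; python3 plan.py 414.2 -359.3 4 -27 
```

```text
S (79, array([ 413.5, -359.7]), np.float64(0.1))
L (324, array([ 412.7, -186.1]), np.float64(0.2))
2 65 13.4
5 10 10.4
8 10 10.5
11 12 10.6
14 8 10.5
17 14 10.5
20 17 10.6
23 11 10.5
26 20 10.4
29 67 9.7
32 10 8.9
35 12 8.9
38 13 8.9
41 304 6.4
44 13 4.9
t 9.8 pos [ 414.3 -357.1  168.5] gap 49.3 F [ 0.9 -0.8  0. ] q [-0.84  0.35  1.7   0.    1.09 -0.37]
shift [ -2.2   1.3 164.5] turn [-0.1 -0.1  0.1]
```

View pics/w6.png

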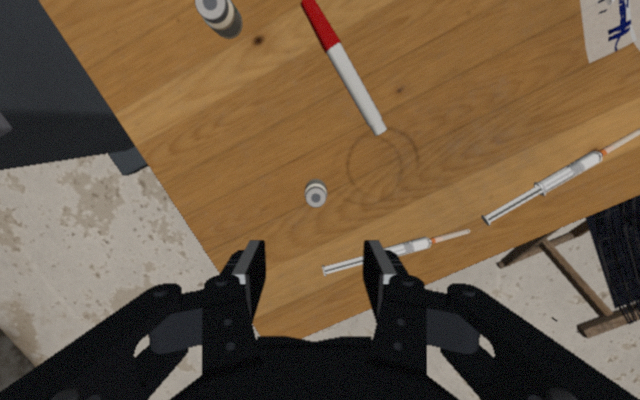

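Emit:
{"method": "step_arm", "body": {
  "increments": [
    {"jaw":0.15,"xyz":[-2.4,1,35],"angular":[0,0,0]},
    {"jaw":0.15,"xyz":[-2.4,1,75],"angular":[0,0,0]},
    {"jaw":0.15,"xyz":[-2.4,1,110],"angular":[0,0,0]},
    {"jaw":0.15,"xyz":[-2.4,1,135],"angular":[0,0,0]},
    {"jaw":0.15,"xyz":[-2.4,1,150],"angular":[0,0,0]},
    {"jaw":0.15,"xyz":[-2.4,1,160],"angular":[0,0,0]},
    {"jaw":0.15,"xyz":[-2.4,1,164],"angular":[0,0,0]},
    {"jaw":0.15,"xyz":[-2.4,1,164],"angular":[0,0,0]}
  ]
}}

```text
time: 10.6
position: [414.5, -360.9, 5.3]
tool_rot: [0.852, 0.523, -0.0, -0.0]
contact_force: [0.4, 0.8, -0.5]
finger_gap: 49.1
```

```bash
python3 plan.py 413.8 -359.6 4 -27;python3 -c "
from h import *
snap('side','s7');c=load('s7')['color'][220:340,170:320]; cv2.imwrite('pics/s7c.png',cv2.resize(c,None,fx=4,fy=4)[:,:,::-1])"
```

```text
t 10.6 pos [ 414.5 -360.9    5.3] gap 49.1 F [ 0.4  0.8 -0.5] q [-0.84  0.59  1.82 -0.    0.73 -0.37]
shift [ 0.8 -1.2  1.3] turn [-0. -0.  0.]
```

View pics/s7c.png

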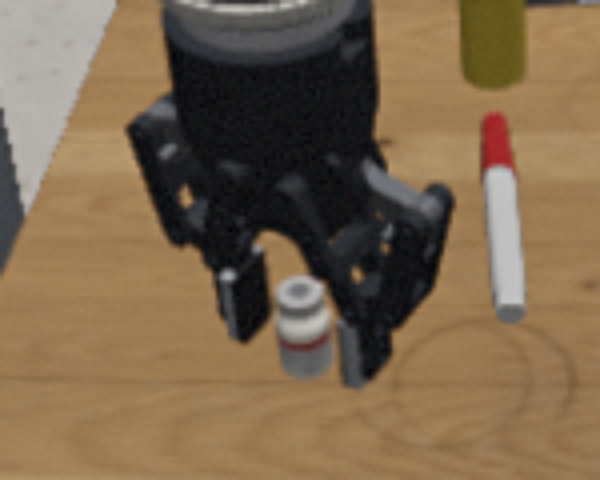

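Emit:
{"method": "step_arm", "body": {
  "increments": [
    {"jaw":-0.2,"xyz":[0.5,-1,1],"angular":[0,0,0]},
    {"jaw":-0.4,"xyz":[0.5,-1,1],"angular":[0,0,0]},
    {"jaw":-0.7,"xyz":[0.5,-1,1],"angular":[0,0,0]},
    {"jaw":-0.7,"xyz":[0.5,-1,1],"angular":[0,0,0]},
    {"jaw":-0.7,"xyz":[0.5,-1,1],"angular":[0,0,0]},
    {"jaw":-0.7,"xyz":[0.5,-1,1],"angular":[0,0,0]}
  ],
  "newtons": 25
}}

```text
time: 11.25
position: [413.8, -360.8, 5.1]
tool_rot: [0.853, 0.522, 0.0, 0.0]
contact_force: [-1.7, 1.6, 6.5]
finger_gap: 21.6
```

Emit:
{"method": "step_arm", "body": {
  "increments": [
    {"jaw":-0.7,"xyz":[0,0,-10],"angular":[0,0,0]},
    {"jaw":-0.7,"xyz":[0,0,-30],"angular":[0,0,0]},
    {"jaw":-0.7,"xyz":[0,0,-70],"angular":[0,0,0]},
    {"jaw":-0.7,"xyz":[0,0,-110],"angular":[0,0,0]},
    {"jaw":-0.7,"xyz":[0,0,-150],"angular":[0,0,0]},
    {"jaw":-0.7,"xyz":[0,0,-175],"angular":[0,0,0]},
    {"jaw":-0.7,"xyz":[0,0,-175],"angular":[0,0,0]},
    {"jaw":-0.7,"xyz":[0,0,-175],"angular":[0,0,0]}
  ]
}}

```text
time: 12.05
position: [413.6, -360.6, 180.0]
tool_rot: [0.853, 0.522, 0.0, 0.001]
contact_force: [0.5, 0.3, 0.3]
finger_gap: 21.0
```

```bash
python3 plan.py 575.5 57.2 180 7.9;python3 -c "
from fw import *
w=snap('wrist','w8')
o=robot.get_obs();w_=cloud(w);R_=R.from_quat(o['tool_rot']);P=w_.reshape(-1,3);P=P[np.isfinite(P).all(1)]
T=R_.inv().apply(P-o['position']);np.save('pics/T8.npy',T)
Q=T[(abs(T[:,0])<25)&(abs(T[:,1])<9)&(T[:,2]>-50)&(T[:,2]<20)]
for z in range(-48,20,4):
  q=Q[abs(Q[:,2]-z)<2]
  if len(q): print(z,len(q),q[:,:2].mean(0).round(1),q[:,0].max().round(1))
"
```

```text
t 12.05 pos [ 413.6 -360.6  180. ] gap 21.0 F [0.5 0.3 0.3] q [-0.84  0.34  1.68 -0.    1.12 -0.37]
shift [ 4.457e+02 -4.550e+01 -3.000e-01] turn [  0.1   0.1 -34.9]
-40 132 [1.3 0.7] 9.8
-36 1472 [1.7 0.5] 10.5
-32 180 [8.3 0.3] 10.5
-28 139 [8.1 0.7] 10.5
-24 353 [ 8.7 -0.3] 11.7
-20 150 [10.1 -0. ] 11.9
-16 127 [10.1 -0. ] 11.9
-12 121 [10.1 -0. ] 11.9
-8 112 [10.1  0.5] 11.9
-4 102 [10.   0.1] 11.9
0 72 [10.1  0. ] 11.9
4 3 [10.5 -0.5] 10.9
```

View pics/w8.png

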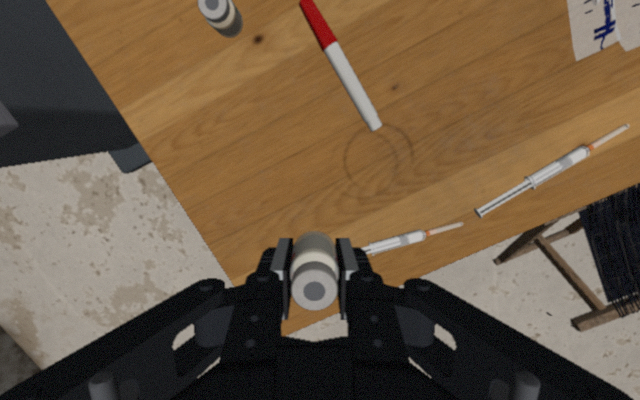

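Emit:
{"method": "step_arm", "body": {
  "increments": [
    {"jaw":-0.7,"xyz":[25,-3,0],"angular":[0,0,-2]},
    {"jaw":-0.7,"xyz":[70,-7,0],"angular":[0,0,-6]},
    {"jaw":-0.7,"xyz":[115,-12,0],"angular":[0,0,-10]},
    {"jaw":-0.7,"xyz":[160,-16,0],"angular":[0,0,-14]},
    {"jaw":-0.7,"xyz":[205,-21,0],"angular":[0,0,-18]},
    {"jaw":-0.7,"xyz":[250,-26,0],"angular":[0,0,-22]},
    {"jaw":-0.7,"xyz":[295,-30,0],"angular":[0,0,-26]},
    {"jaw":-0.7,"xyz":[340,-35,0],"angular":[0,0,-30]},
    {"jaw":-0.7,"xyz":[385,-39,0],"angular":[0,0,-33]},
    {"jaw":-0.7,"xyz":[425,-43,0],"angular":[0,0,-34.9]}
  ]
}}

```text
time: 13.1
position: [567.4, 39.9, 177.3]
tool_rot: [0.656, 0.755, -0.001, -0.001]
contact_force: [0.5, -0.8, -0.7]
finger_gap: 21.3
```

Emit:
{"method": "step_arm", "body": {
  "increments": [
    {"jaw":-0.7,"xyz":[0,0,0],"angular":[0,0,0]},
    {"jaw":-0.7,"xyz":[0,0,0],"angular":[0,0,0]},
    {"jaw":-0.7,"xyz":[0,0,0],"angular":[0,0,0]}
  ]
}}

```text
time: 13.4
position: [567.0, 36.9, 178.0]
tool_rot: [0.657, 0.754, -0.001, -0.001]
contact_force: [-0.7, -0.5, 0.3]
finger_gap: 21.1
```

```bash
python3 plan.py 575.4 56.3 46 7.9
```

```text
t 13.4 pos [567.   36.9 178. ] gap 21.1 F [-0.7 -0.5  0.3] q [-0.06  0.37  1.64 -0.    1.13 -0.19]
shift [ 18.   11.4 132. ] turn [-0.2  0.  -0. ]
```

Emit:
{"method": "step_arm", "body": {
  "increments": [
    {"jaw":-0.7,"xyz":[9,6,20],"angular":[0,0,0]},
    {"jaw":-0.7,"xyz":[18,11.4,50],"angular":[0,0,0]},
    {"jaw":-0.7,"xyz":[18,11.4,85],"angular":[0,0,0]},
    {"jaw":-0.7,"xyz":[18,11.4,110],"angular":[0,0,0]},
    {"jaw":-0.7,"xyz":[18,11.4,125],"angular":[0,0,0]},
    {"jaw":-0.7,"xyz":[18,11.4,131],"angular":[0,0,0]},
    {"jaw":-0.7,"xyz":[18,11.4,131],"angular":[0,0,0]},
    {"jaw":-0.7,"xyz":[18,11.4,131],"angular":[0,0,0]}
  ]
}}

```text
time: 14.2
position: [577.5, 56.4, 49.0]
tool_rot: [0.657, 0.754, 0.0, 0.0]
contact_force: [-0.1, -0.7, -0.0]
finger_gap: 21.3
```

```bash
python3 plan.py 575.4 56.3 42 7.9; python3 -c "
from h import *
snap('wrist','w9')
snap('side','s9');c=load('s9')['color'][120:250,240:420]; cv2.imwrite('pics/s9c.png',cv2.resize(c,None,fx=4,fy=4)[:,:,::-1])"
```

```text
t 14.2 pos [577.5  56.4  49. ] gap 21.3 F [-0.1 -0.7 -0. ] q [-0.02  0.55  1.73 -0.    0.86 -0.16]
shift [ 0.2 -2.1  7. ] turn [ 0.   0.  -0.1]
```

View pics/w9.png

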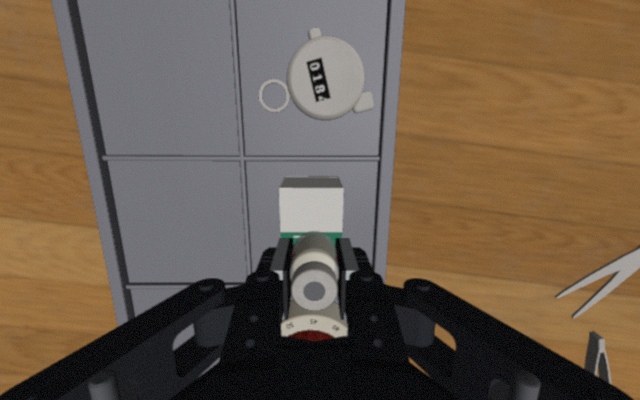

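View pics/s9c.png

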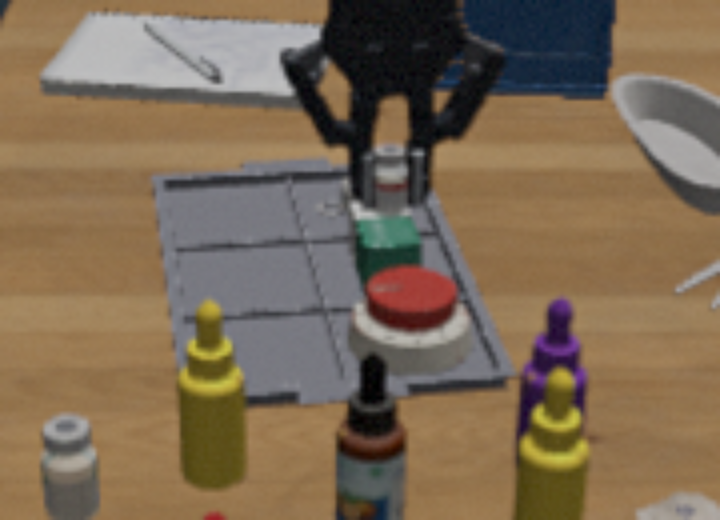

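Emit:
{"method": "step_arm", "body": {
  "increments": [
    {"jaw":-0.7,"xyz":[0,-1.5,3],"angular":[0,0,0]},
    {"jaw":-0.7,"xyz":[0,-1.5,5],"angular":[0,0,0]},
    {"jaw":-0.7,"xyz":[0,-1.5,5],"angular":[0,0,0]},
    {"jaw":-0.7,"xyz":[0,-1.5,5],"angular":[0,0,0]}
  ]
}}

```text
time: 14.7
position: [575.5, 56.9, 43.3]
tool_rot: [0.657, 0.754, -0.0, -0.0]
contact_force: [0.1, -0.3, -1.0]
finger_gap: 21.2
```

Emit:
{"method": "step_arm", "body": {
  "increments": [
    {"jaw":-0.7,"xyz":[0,0,0.7],"angular":[0,0,0]},
    {"jaw":-0.7,"xyz":[0,0,1.2],"angular":[0,0,0]},
    {"jaw":-0.7,"xyz":[0,0,1.2],"angular":[0,0,0]}
  ]
}}

```text
time: 15.0
position: [575.7, 56.9, 42.1]
tool_rot: [0.657, 0.754, -0.0, 0.0]
contact_force: [0.5, -0.3, 0.0]
finger_gap: 21.3
```

Emit:
{"method": "step_arm", "body": {
  "increments": [
    {"jaw":-0.7,"xyz":[0,0,0.7],"angular":[0,0,0]},
    {"jaw":-0.7,"xyz":[0,0,1],"angular":[0,0,0]},
    {"jaw":-0.7,"xyz":[0,0,1],"angular":[0,0,0]}
  ]
}}

```text
time: 15.3
position: [575.7, 56.9, 42.0]
tool_rot: [0.657, 0.754, 0.0, 0.0]
contact_force: [-2.4, 0.8, 8.9]
finger_gap: 21.3
```

Emit:
{"method": "step_arm", "body": {
  "increments": [
    {"jaw":-0.45,"xyz":[0,0,-0.5],"angular":[0,0,0]},
    {"jaw":-0.3,"xyz":[0,0,-0.5],"angular":[0,0,0]},
    {"jaw":-0.1,"xyz":[0,0,-0.5],"angular":[0,0,0]},
    {"jaw":0.0,"xyz":[0,0,-0.5],"angular":[0,0,0]},
    {"jaw":0.0,"xyz":[0,0,-10],"angular":[0,0,0]},
    {"jaw":0.0,"xyz":[0,0,-30],"angular":[0,0,0]},
    {"jaw":0.0,"xyz":[0,0,-60],"angular":[0,0,0]},
    {"jaw":0.0,"xyz":[0,0,-100],"angular":[0,0,0]},
    {"jaw":0.0,"xyz":[0,0,-138],"angular":[0,0,0]},
    {"jaw":0.0,"xyz":[0,0,-138],"angular":[0,0,0]}
  ]
}}

```text
time: 16.3
position: [579.6, 56.9, 185.4]
tool_rot: [0.657, 0.754, 0.003, 0.004]
contact_force: [0.9, 0.6, 0.3]
finger_gap: 42.7
```

```bash
python3 -c "
from fw import *
w=snap('wrist','w10')
print(carton(w,(575.6,56.6),33,41,40));print('S',cyl(w,(575.6,56.6),11,42,60))
p=onplane(w,[(0,0)],0)
"; python3 plan.py 413 -186 180 -59 
```

```text
(1527, ((575.3218994140625, 57.11538314819336), (34.0124397277832, 62.19666290283203), 8.070782661437988), np.float64(37.32860812942904))
S (81, array([575.2,  57.5]), np.float64(0.1))
t 16.35 pos [578.   56.9 182.7] gap 42.1 F [-0.1  1.1 -0.2] q [-0.02  0.38  1.62 -0.    1.14 -0.16]
shift [-217.9 -196.8    1.6] turn [ 0.4 -0.2 66.9]
```

View pics/w10.png

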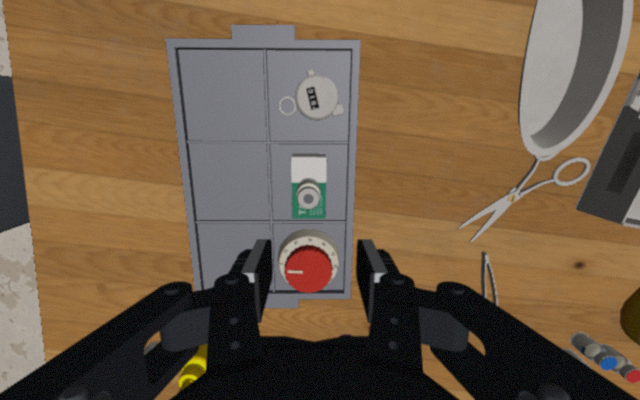

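The small vial stands centred on the carton, at (308,198) in the wrist view, with its fit within 0.5 mm of the carton's centre. Next is the large vial.

Emit:
{"method": "step_arm", "body": {
  "increments": [
    {"jaw":0.15,"xyz":[-15,-13,0],"angular":[0,0,5]},
    {"jaw":0.15,"xyz":[-40,-36,0],"angular":[0,0,12]},
    {"jaw":0.15,"xyz":[-70,-63,0],"angular":[0,0,20]},
    {"jaw":0.15,"xyz":[-100,-90,0],"angular":[0,0,28]},
    {"jaw":0.15,"xyz":[-130,-117,0],"angular":[0,0,36]},
    {"jaw":0.15,"xyz":[-160,-144,0],"angular":[0,0,44]},
    {"jaw":0.15,"xyz":[-190,-171,0],"angular":[0,0,52]},
    {"jaw":0.15,"xyz":[-210,-189,0],"angular":[0,0,60]},
    {"jaw":0.15,"xyz":[-217.5,-194,0],"angular":[0,0,66]},
    {"jaw":0.15,"xyz":[-217.5,-194,0],"angular":[0,0,66.9]}
  ]
}}

```text
time: 17.35
position: [411.9, -185.8, 178.3]
tool_rot: [0.964, 0.265, -0.001, -0.001]
contact_force: [0.7, -0.9, -0.0]
finger_gap: 49.1
```

Emit:
{"method": "step_arm", "body": {
  "increments": [
    {"jaw":0.15,"xyz":[0,0,0],"angular":[0,0,0]},
    {"jaw":0.15,"xyz":[0,0,0],"angular":[0,0,0]},
    {"jaw":0.15,"xyz":[0,0,0],"angular":[0,0,0]}
  ]
}}

```text
time: 17.65
position: [413.5, -184.4, 178.9]
tool_rot: [0.963, 0.268, -0.0, -0.0]
contact_force: [-0.2, -0.5, -1.2]
finger_gap: 49.2
```

```bash
python3 -c "
from fw import *
w=snap('wrist','w11')
print('L',cyl(w,(413,-186),13.5,5,30))
P=cloud(w).reshape(-1,3);P=P[np.isfinite(P).all(1)];P=P[np.hypot(P[:,0]-412.8,P[:,1]+186)<18]
for z in range(2,58,4):
  Q=P[abs(P[:,2]-z)<2]
  if len(Q)>3: print(z,len(Q),np.hypot(Q[:,0]-412.8,Q[:,1]+186).mean().round(1))
"; python3 plan.py 412.9 -186 6 -59 
```

```text
L (100, array([ 412.5, -185.7]), np.float64(0.1))
2 123 15.8
6 8 13.2
10 19 13.4
14 13 13.4
18 14 13.4
22 19 13.5
26 17 13.4
30 23 13.3
34 74 12.7
38 56 11.7
42 11 11.2
46 17 11.4
50 453 7.8
54 27 7.1
t 17.7 pos [ 413.5 -184.5  179. ] gap 49.3 F [ 0.5 -0.2  0.7] q [-0.57  0.21  1.88 -0.    1.05  0.46]
shift [ -1.3   1.  173. ] turn [-0.   0.   0.1]
```

View pics/w11.png

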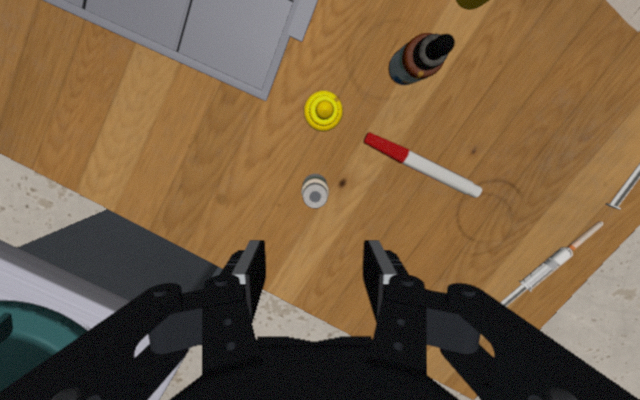

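Emit:
{"method": "step_arm", "body": {
  "increments": [
    {"jaw":0.15,"xyz":[-1,1,35],"angular":[0,0,0]},
    {"jaw":0.15,"xyz":[-1,1,70],"angular":[0,0,0]},
    {"jaw":0.15,"xyz":[-1,1,100],"angular":[0,0,0]},
    {"jaw":0.15,"xyz":[-1,1,125],"angular":[0,0,0]},
    {"jaw":0.15,"xyz":[-1,1,145],"angular":[0,0,0]},
    {"jaw":0.15,"xyz":[-1,1,160],"angular":[0,0,0]},
    {"jaw":0.15,"xyz":[-1,1,170],"angular":[0,0,0]},
    {"jaw":0.15,"xyz":[-1,1,173],"angular":[0,0,0]},
    {"jaw":0.15,"xyz":[-1,1,173],"angular":[0,0,0]}
  ]
}}

```text
time: 18.6
position: [413.1, -186.4, 6.1]
tool_rot: [0.964, 0.267, -0.0, -0.0]
contact_force: [-0.9, 0.5, -1.6]
finger_gap: 49.1
```

```bash
python3 plan.py 412.7 -185.9 6 -59;python3 -c "
from h import *
snap('side','s12');c=load('s12')['color'][150:290,190:360]; cv2.imwrite('pics/s12c.png',cv2.resize(c,None,fx=4,fy=4)[:,:,::-1])"
```

```text
t 18.6 pos [ 413.1 -186.4    6.1] gap 49.1 F [-0.9  0.5 -1.6] q [-0.58  0.51  2.04 -0.    0.6   0.45]
shift [-0.1 -0.7  0.1] turn [-0.  0.  0.]
```

View pics/s12c.png

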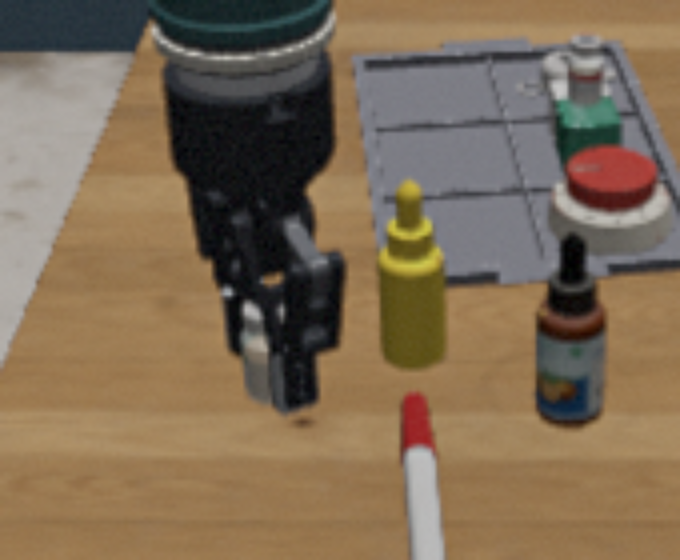

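The large vial (crop (257,365)) is between the jaws, and the yellow bottle is clear. I'll close on the vial and lift.

Emit:
{"method": "step_arm", "body": {
  "increments": [
    {"jaw":-0.1,"xyz":[0,0,0],"angular":[0,0,0]},
    {"jaw":-0.3,"xyz":[0,0,0],"angular":[0,0,0]},
    {"jaw":-0.6,"xyz":[0,0,0],"angular":[0,0,0]},
    {"jaw":-0.6,"xyz":[0,0,0],"angular":[0,0,0]},
    {"jaw":-0.6,"xyz":[0,0,0],"angular":[0,0,0]},
    {"jaw":-0.6,"xyz":[0,0,0],"angular":[0,0,0]}
  ],
  "newtons": 25
}}

```text
time: 19.25
position: [413.4, -186.9, 6.8]
tool_rot: [0.964, 0.267, 0.0, 0.001]
contact_force: [-1.3, 0.5, 6.2]
finger_gap: 26.5
```

Emit:
{"method": "step_arm", "body": {
  "increments": [
    {"jaw":-0.6,"xyz":[0,0,-10],"angular":[0,0,0]},
    {"jaw":-0.6,"xyz":[0,0,-30],"angular":[0,0,0]},
    {"jaw":-0.6,"xyz":[0,0,-70],"angular":[0,0,0]},
    {"jaw":-0.6,"xyz":[0,0,-110],"angular":[0,0,0]},
    {"jaw":-0.6,"xyz":[0,0,-150],"angular":[0,0,0]},
    {"jaw":-0.6,"xyz":[0,0,-175],"angular":[0,0,0]},
    {"jaw":-0.6,"xyz":[0,0,-175],"angular":[0,0,0]},
    {"jaw":-0.6,"xyz":[0,0,-175],"angular":[0,0,0]}
  ]
}}

```text
time: 20.05
position: [413.0, -186.6, 181.8]
tool_rot: [0.964, 0.267, 0.001, 0.001]
contact_force: [0.3, -0.0, -0.6]
finger_gap: 26.5
```

```bash
cat > held.py <<'E'
from fw import *
import sys
w=snap('wrist',sys.argv[1]); hw=float(sys.argv[2])
o=robot.get_obs();P=cloud(w).reshape(-1,3);P=P[np.isfinite(P).all(1)]
T=R.from_quat(o['tool_rot']).inv().apply(P-o['position'])
Q=T[(abs(T[:,0])<25)&(abs(T[:,1])<hw)&(T[:,2]>-80)&(T[:,2]<60)]
for z in range(-80,60,6):
  q=Q[abs(Q[:,2]-z)<3]
  if len(q): print(z,len(q),q[:,:2].mean(0).round(1),q[:,0].max().round(1))
E
python3 held.py w13 11; python3 plan.py 504.2 -41.8 180 7.7
```

```text
-80 493 [11.4 -0.2] 17.8
-74 512 [10.7 -0.6] 18.1
-68 5 [ 15.4 -10.9] 17.0
-44 2724 [1.8 0.6] 12.4
-38 313 [9.8 0.4] 12.4
-32 595 [ 9.6 -0. ] 13.9
-26 363 [11.7  0. ] 14.0
-20 266 [12.  0.] 14.2
-14 219 [12.   0.3] 14.1
-8 202 [12.1  0.3] 14.1
-2 154 [12.1 -0.1] 13.9
4 57 [11.8  0.3] 13.7
t 20.1 pos [ 412.3 -186.1  180.8] gap 26.7 F [ 0.2 -0.1 -0.8] q [-0.58  0.21  1.88 -0.    1.06  0.45]
shift [153.1 -76.4   0.8] turn [ -0.    0.  -66.7]
```

View pics/w13.png

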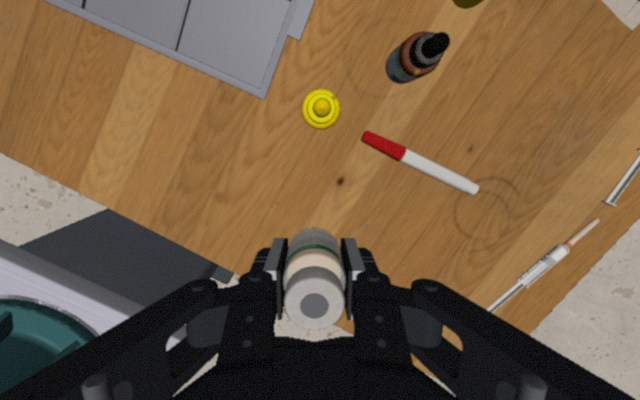

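Emit:
{"method": "step_arm", "body": {
  "increments": [
    {"jaw":-0.6,"xyz":[10,-5,0],"angular":[0,0,-6]},
    {"jaw":-0.6,"xyz":[30,-15,0],"angular":[0,0,-14]},
    {"jaw":-0.6,"xyz":[50,-25,0],"angular":[0,0,-22]},
    {"jaw":-0.6,"xyz":[70,-35,0],"angular":[0,0,-30]},
    {"jaw":-0.6,"xyz":[90,-45,0],"angular":[0,0,-38]},
    {"jaw":-0.6,"xyz":[110,-55,0],"angular":[0,0,-46]},
    {"jaw":-0.6,"xyz":[130,-65,0],"angular":[0,0,-54]},
    {"jaw":-0.6,"xyz":[145,-72,0],"angular":[0,0,-62]},
    {"jaw":-0.6,"xyz":[153,-76.4,0],"angular":[0,0,-66.7]},
    {"jaw":-0.6,"xyz":[153,-76.4,0],"angular":[0,0,-66.7]}
  ]
}}

```text
time: 21.1
position: [504.0, -41.1, 179.3]
tool_rot: [0.657, 0.754, -0.001, -0.002]
contact_force: [0.2, -0.1, 0.1]
finger_gap: 26.5
```

Emit:
{"method": "step_arm", "body": {
  "increments": [
    {"jaw":-0.6,"xyz":[0,0,0],"angular":[0,0,0]},
    {"jaw":-0.6,"xyz":[0,0,0],"angular":[0,0,0]},
    {"jaw":-0.6,"xyz":[0,0,0],"angular":[0,0,0]}
  ]
}}

```text
time: 21.4
position: [504.2, -42.7, 180.8]
tool_rot: [0.659, 0.752, -0.0, -0.0]
contact_force: [-0.4, 0.3, -0.4]
finger_gap: 26.5
```

```bash
python3 plan.py 504.2 -42 14 7.7; python3 -c "
from fw import *
w=snap('wrist','w14')"
```

```text
t 21.4 pos [504.2 -42.7 180.8] gap 26.5 F [-0.4  0.3 -0.4] q [-0.22  0.28  1.77 -0.    1.09 -0.35]
shift [  0.7   0.2 166.8] turn [-0.  -0.  -0.1]
```

View pics/w14.png

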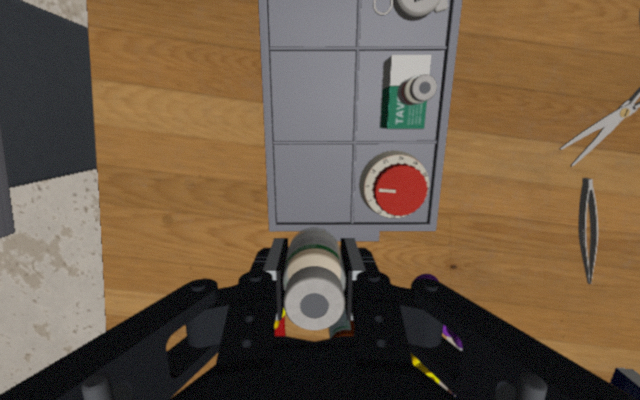

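```bash
python3 -c "
from h import *
s=load('w14')
p=onplane(s,[(271,230),(437,231)],11)[:,:2];q=onplane(s,[(357,47),(353,142)],7)[:,:2]
a=np.radians(7.8);X=np.array([np.cos(a),np.sin(a)]);Y=np.array([-X[1],X[0]])
print(p,np.linalg.norm(p[0]-p[1]),q,np.linalg.norm(q[0]-q[1]),'centres',q.mean(0),p.mean(0)+136*Y)
for n,z,u in(('pocket corner back-right mid rib',7,(353,142)),):pass
c=q.mean(0); print('target L',c-42*X-88*Y,'D',c-42*X+88*Y)
"
```

```text
[[463.93594195 -99.25092381]
 [645.3164743  -76.17094262]] 182.84305577446844 [[527.2195041   94.53143997]
 [538.26711938   6.56830388]] 88.65417708481334 centres [532.74331174  50.54987193] [536.16889028  47.03077309]
target L [503.07487281 -42.33599208] D [479.18893206 132.03562785]
```

Consistent within 2 mm, so I'll descend.

Emit:
{"method": "step_arm", "body": {
  "increments": [
    {"jaw":-0.6,"xyz":[0.5,-0.5,35],"angular":[0,0,0]},
    {"jaw":-0.6,"xyz":[0.5,-0.5,70],"angular":[0,0,0]},
    {"jaw":-0.6,"xyz":[0.5,-0.5,100],"angular":[0,0,0]},
    {"jaw":-0.6,"xyz":[0.5,-0.5,130],"angular":[0,0,0]},
    {"jaw":-0.6,"xyz":[0.5,-0.5,150],"angular":[0,0,0]},
    {"jaw":-0.6,"xyz":[0.5,-0.5,162],"angular":[0,0,0]},
    {"jaw":-0.6,"xyz":[0.5,-0.5,167],"angular":[0,0,0]},
    {"jaw":-0.6,"xyz":[0.5,-0.5,168],"angular":[0,0,0]},
    {"jaw":-0.6,"xyz":[0.5,-0.5,168],"angular":[0,0,0]}
  ]
}}

```text
time: 22.35
position: [504.9, -42.1, 13.8]
tool_rot: [0.658, 0.753, 0.0, 0.001]
contact_force: [0.4, 0.3, 0.1]
finger_gap: 26.5
```

Emit:
{"method": "step_arm", "body": {
  "increments": [
    {"jaw":-0.6,"xyz":[0,0,1],"angular":[0,0,0]},
    {"jaw":-0.6,"xyz":[0,0,2],"angular":[0,0,0]},
    {"jaw":-0.6,"xyz":[0,0,2],"angular":[0,0,0]}
  ]
}}

```text
time: 22.65
position: [504.5, -41.9, 11.5]
tool_rot: [0.658, 0.753, 0.0, 0.0]
contact_force: [-0.0, 0.2, 0.2]
finger_gap: 26.2
```

Emit:
{"method": "step_arm", "body": {
  "increments": [
    {"jaw":-0.6,"xyz":[0,0,1],"angular":[0,0,0]},
    {"jaw":-0.6,"xyz":[0,0,1.5],"angular":[0,0,0]},
    {"jaw":-0.6,"xyz":[0,0,1.5],"angular":[0,0,0]}
  ]
}}

```text
time: 22.95
position: [504.3, -41.9, 9.8]
tool_rot: [0.658, 0.753, -0.0, 0.0]
contact_force: [-0.2, 1.3, 3.7]
finger_gap: 26.1
```

Contact, so I'll release and go up.

Emit:
{"method": "step_arm", "body": {
  "increments": [
    {"jaw":-0.4,"xyz":[0,0,0],"angular":[0,0,0]},
    {"jaw":-0.2,"xyz":[0,0,0],"angular":[0,0,0]},
    {"jaw":0.05,"xyz":[0,0,0],"angular":[0,0,0]},
    {"jaw":0.05,"xyz":[0,0,0],"angular":[0,0,0]},
    {"jaw":0.05,"xyz":[0,0,-10],"angular":[0,0,0]},
    {"jaw":0.05,"xyz":[0,0,-30],"angular":[0,0,0]},
    {"jaw":0.05,"xyz":[0,0,-70],"angular":[0,0,0]},
    {"jaw":0.05,"xyz":[0,0,-115],"angular":[0,0,0]},
    {"jaw":0.05,"xyz":[0,0,-160],"angular":[0,0,0]},
    {"jaw":0.05,"xyz":[0,0,-200],"angular":[0,0,0]}
  ]
}}

```text
time: 23.95
position: [504.1, -41.8, 212.6]
tool_rot: [0.658, 0.753, 0.0, 0.001]
contact_force: [0.6, -0.7, -0.5]
finger_gap: 44.9
```

```bash
python3 -c "
from fw import *
w=snap('wrist','w15')
print('L',cyl(w,(504,-42),13.5,9,34))
print('D',cyl(load('w11'),(558.7,-200.5),16.5,8,58))
"; python3 plan.py 558.6 -200.6 210 -80 
```

```text
L (77, array([503.9, -42.2]), np.float64(0.1))
D (676, array([ 558.9, -200.2]), np.float64(0.2))
t 24.0 pos [507.9 -42.6 218.7] gap 44.6 F [ 2.1 -0.8  4.7] q [-0.22  0.24  1.73 -0.    1.17 -0.35]
shift [-163.4   29.     9.7] turn [ 0.7 -0.3 87.7]
```

View pics/w15.png

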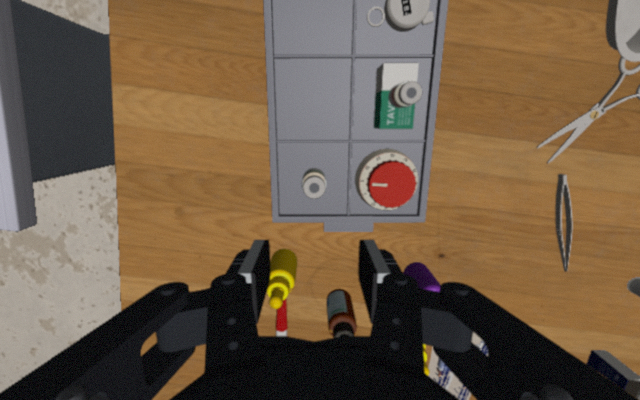

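The large vial is within 1 mm of its pocket centre, at (314,184) in the wrist view. Next is the brown dropper at (558.8, -200.4).

Emit:
{"method": "step_arm", "body": {
  "increments": [
    {"jaw":0.4,"xyz":[-10,2,5],"angular":[0,0,8]},
    {"jaw":0.4,"xyz":[-30,5,5],"angular":[0,0,16]},
    {"jaw":0.4,"xyz":[-50,9,5],"angular":[0,0,24]},
    {"jaw":0.4,"xyz":[-75,13,5],"angular":[0,0,32]},
    {"jaw":0.4,"xyz":[-100,18,5],"angular":[0,0,40]},
    {"jaw":0.4,"xyz":[-125,22,5],"angular":[0,0,48]},
    {"jaw":0.4,"xyz":[-145,26,5],"angular":[0,0,56]},
    {"jaw":0.4,"xyz":[-160,31,5],"angular":[0,0,64]},
    {"jaw":0.4,"xyz":[-163.4,32,5],"angular":[0,0,72]},
    {"jaw":0.4,"xyz":[-163.4,32,5],"angular":[0,0,80]}
  ]
}}

```text
time: 25.0
position: [557.9, -200.4, 204.8]
tool_rot: [0.989, 0.15, 0.0, 0.0]
contact_force: [0.1, -0.1, -0.4]
finger_gap: 59.8
```

Emit:
{"method": "step_arm", "body": {
  "increments": [
    {"jaw":0.4,"xyz":[0,0,0],"angular":[0,0,7.7]},
    {"jaw":0.4,"xyz":[0,0,0],"angular":[0,0,7.7]},
    {"jaw":0.4,"xyz":[0,0,0],"angular":[0,0,7.7]}
  ]
}}

```text
time: 25.3
position: [557.6, -199.4, 204.8]
tool_rot: [0.996, 0.089, -0.0, 0.0]
contact_force: [-0.7, 0.2, -0.7]
finger_gap: 59.9
```

```bash
python3 -c "
from fw import *
w=snap('wrist','w16')
print('D',cyl(w,(558.7,-200.5),16.5,10,58))
"; python3 plan.py 558.8 -200.4 36 -80 
```

```text
D (225, array([ 558.8, -200. ]), np.float64(0.2))
t 25.35 pos [ 557.6 -199.4  204.8] gap 59.9 F [-0.2  0.4 -0.2] q [-0.46  0.37  1.56 -0.    1.21  0.93]
shift [  1.    1.1 168.8] turn [0.  0.  0.2]
```

View pics/w16.png

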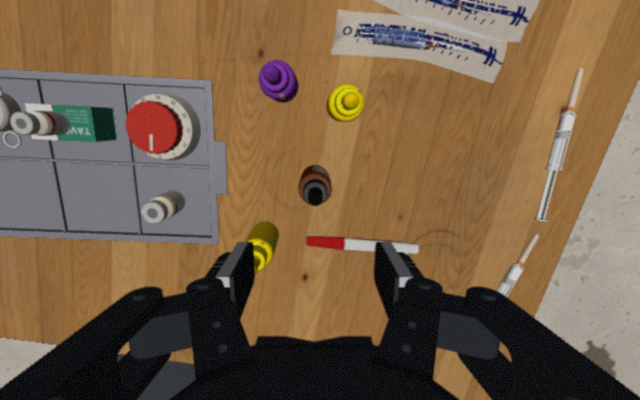

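The dropper at (315,187) lies in the jaw plane, and its neighbours are the purple (278,80), yellow (346,102) and yellow (262,245) bottles. I'll descend.

Emit:
{"method": "step_arm", "body": {
  "increments": [
    {"jaw":0.4,"xyz":[1,1,35],"angular":[0,0,0]},
    {"jaw":0.4,"xyz":[1,1,70],"angular":[0,0,0]},
    {"jaw":0.4,"xyz":[1,1,100],"angular":[0,0,0]},
    {"jaw":0.4,"xyz":[1,1,125],"angular":[0,0,0]},
    {"jaw":0.4,"xyz":[1,1,145],"angular":[0,0,0]},
    {"jaw":0.4,"xyz":[1,1,158],"angular":[0,0,0]},
    {"jaw":0.4,"xyz":[1,1,166],"angular":[0,0,0]},
    {"jaw":0.4,"xyz":[1,1,168],"angular":[0,0,0]},
    {"jaw":0.4,"xyz":[1,1,168],"angular":[0,0,0]}
  ]
}}

```text
time: 26.25
position: [559.3, -200.5, 37.0]
tool_rot: [0.996, 0.087, 0.0, 0.0]
contact_force: [0.4, 0.6, 0.0]
finger_gap: 59.9
```

```bash
python3 plan.py 558.8 -200.4 36 -80;python3 -c "
from h import *
snap('side','s17');c=load('s17')['color'][130:290,250:420]; cv2.imwrite('pics/s17c.png',cv2.resize(c,None,fx=3.6,fy=3.6)[:,:,::-1])"
```

```text
t 26.25 pos [ 559.3 -200.5   37. ] gap 59.9 F [0.4 0.6 0. ] q [-0.46  0.58  1.7  -0.    0.86  0.94]
shift [-0.5 -0.2  1. ] turn [ 0. -0.  0.]
```

View pics/s17c.png

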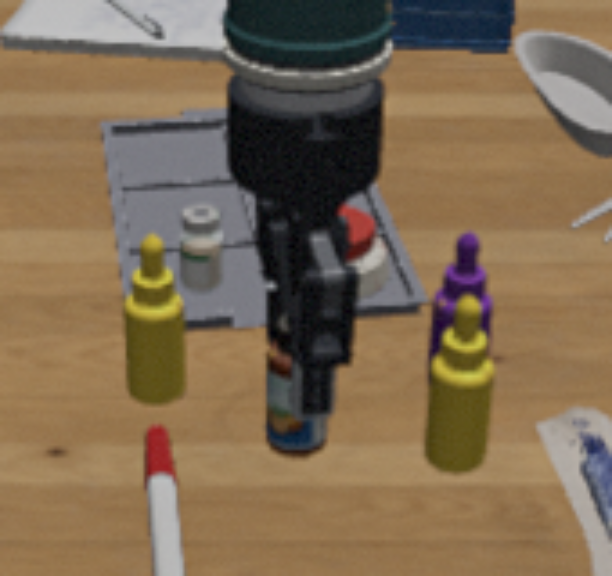

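Emit:
{"method": "step_arm", "body": {
  "increments": [
    {"jaw":0.1,"xyz":[0,0,0],"angular":[0,0,0]},
    {"jaw":-0.1,"xyz":[0,0,0],"angular":[0,0,0]},
    {"jaw":-0.5,"xyz":[0,0,0],"angular":[0,0,0]},
    {"jaw":-0.5,"xyz":[0,0,0],"angular":[0,0,0]},
    {"jaw":-0.5,"xyz":[0,0,0],"angular":[0,0,0]},
    {"jaw":-0.5,"xyz":[0,0,0],"angular":[0,0,0]}
  ],
  "newtons": 35
}}

```text
time: 26.9
position: [559.4, -200.4, 37.4]
tool_rot: [0.996, 0.087, 0.0, 0.0]
contact_force: [-0.3, 1.3, 5.6]
finger_gap: 31.2
```

Emit:
{"method": "step_arm", "body": {
  "increments": [
    {"jaw":-0.5,"xyz":[0,0,-10],"angular":[0,0,0]},
    {"jaw":-0.5,"xyz":[0,0,-30],"angular":[0,0,0]},
    {"jaw":-0.5,"xyz":[0,0,-65],"angular":[0,0,0]},
    {"jaw":-0.5,"xyz":[0,0,-100],"angular":[0,0,0]},
    {"jaw":-0.5,"xyz":[0,0,-135],"angular":[0,0,0]},
    {"jaw":-0.5,"xyz":[0,0,-165],"angular":[0,0,0]},
    {"jaw":-0.5,"xyz":[0,0,-175],"angular":[0,0,0]},
    {"jaw":-0.5,"xyz":[0,0,-175],"angular":[0,0,0]},
    {"jaw":-0.5,"xyz":[0,0,-175],"angular":[0,0,0]}
  ]
}}

```text
time: 27.8
position: [558.1, -200.0, 210.4]
tool_rot: [0.996, 0.087, -0.001, -0.0]
contact_force: [0.4, -0.2, -0.7]
finger_gap: 31.1
```

```bash
python3 held.py w18 14; python3 plan.py 480 132.3 212 7.7; python3 -c "
from h import *
snap('side','s18')"
```

```text
-80 647 [12.5  0.1] 18.3
-74 815 [11.9 -0.3] 18.3
-68 52 [16.7 -8.2] 17.9
-62 726 [2.9 0.9] 6.8
-56 462 [4.8 0.8] 7.1
-50 301 [5.  0.8] 7.1
-44 437 [4.6 0.2] 11.1
-38 1326 [4.9 0.7] 11.7
-32 408 [8.9 0.6] 12.4
-26 1021 [ 8.4 -0.6] 15.7
-20 552 [12.8  0.2] 16.8
-14 311 [14.2  0.7] 17.0
-8 236 [14.4 -0.1] 17.0
-2 211 [14.3 -0.2] 17.2
4 196 [14.4  0. ] 16.9
10 165 [14.3 -0.2] 16.9
16 151 [14.4 -0.2] 16.9
22 142 [14.3 -0.2] 16.9
28 109 [14.2 -0.5] 16.7
34 57 [14.6 -0.7] 16.4
t 27.85 pos [ 557.7 -199.8  209.8] gap 31.2 F [-0.2  1.1 -1.6] q [-0.46  0.37  1.55 -0.    1.22  0.94]
shift [ -19.  -340.5   -1.5] turn [ -0.2   0.  -87.7]
```

View pics/s18.png

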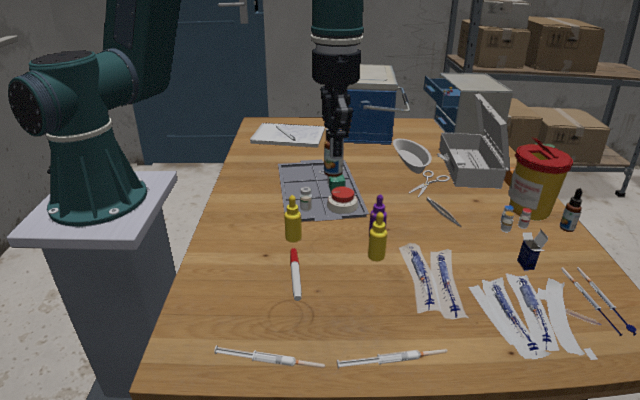

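Emit:
{"method": "step_arm", "body": {
  "increments": [
    {"jaw":-0.5,"xyz":[-1,-12,0],"angular":[0,0,-5]},
    {"jaw":-0.5,"xyz":[-3,-42,0],"angular":[0,0,-12]},
    {"jaw":-0.5,"xyz":[-4,-78,0],"angular":[0,0,-20]},
    {"jaw":-0.5,"xyz":[-6,-115,0],"angular":[0,0,-28]},
    {"jaw":-0.5,"xyz":[-8,-152,0],"angular":[0,0,-36]},
    {"jaw":-0.5,"xyz":[-10,-189,0],"angular":[0,0,-44]},
    {"jaw":-0.5,"xyz":[-13,-226,0],"angular":[0,0,-52]},
    {"jaw":-0.5,"xyz":[-15,-263,0],"angular":[0,0,-60]},
    {"jaw":-0.5,"xyz":[-17,-300,0],"angular":[0,0,-68]},
    {"jaw":-0.5,"xyz":[-19,-328,0],"angular":[0,0,-76]}
  ]
}}

```text
time: 28.9
position: [481.6, 121.2, 210.0]
tool_rot: [0.729, 0.684, -0.001, -0.001]
contact_force: [-0.5, 0.4, -0.2]
finger_gap: 30.9
```

```bash
python3 plan.py 480 132 212 7.7
```

```text
t 28.9 pos [481.6 121.2 210. ] gap 30.9 F [-0.5  0.4 -0.2] q [0.11 0.23 1.75 0.   1.16 0.17]
shift [10.7 -2.2 -1.9] turn [ -0.2  -0.  -11.3]
```

Emit:
{"method": "step_arm", "body": {
  "increments": [
    {"jaw":-0.5,"xyz":[5,-1,0],"angular":[0,0,-5]},
    {"jaw":-0.5,"xyz":[10,-2,0],"angular":[0,0,-11]},
    {"jaw":-0.5,"xyz":[10,-2,0],"angular":[0,0,-11]},
    {"jaw":-0.5,"xyz":[10,-2,0],"angular":[0,0,-11]},
    {"jaw":-0.5,"xyz":[10,-2,0],"angular":[0,0,-11]}
  ]
}}

```text
time: 29.4
position: [481.8, 129.1, 211.0]
tool_rot: [0.664, 0.748, -0.001, -0.0]
contact_force: [-0.2, -0.7, -0.7]
finger_gap: 31.3
```

```bash
python3 held.py w19 14 | tail -4; python3 plan.py 480 132 48 7.7
```

```text
16 156 [13.7 -0.5] 16.5
22 138 [13.9 -0.5] 16.3
28 122 [13.7 -0.9] 16.3
34 65 [13.8 -1. ] 15.6
t 29.45 pos [481.9 129.1 211.2] gap 31.2 F [ 0.2  0.6 -0.2] q [ 0.12  0.24  1.75 -0.    1.16  0.  ]
shift [  3.2  -1.4 163.2] turn [-0.1  0.  -0.8]
```

View pics/w19.png

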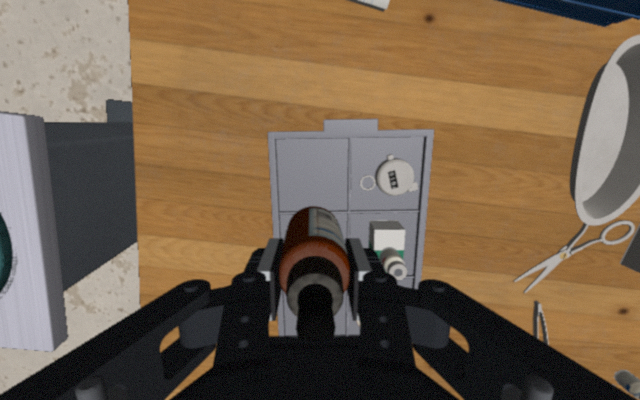

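Emit:
{"method": "step_arm", "body": {
  "increments": [
    {"jaw":-0.5,"xyz":[2,-1,30],"angular":[0,0,-0.7]},
    {"jaw":-0.5,"xyz":[3,-1.5,65],"angular":[0,0,-0.7]},
    {"jaw":-0.5,"xyz":[3,-1.5,100],"angular":[0,0,-0.7]},
    {"jaw":-0.5,"xyz":[3,-1.5,130],"angular":[0,0,-0.7]},
    {"jaw":-0.5,"xyz":[3,-1.5,150],"angular":[0,0,-0.7]},
    {"jaw":-0.5,"xyz":[3,-1.5,160],"angular":[0,0,-0.7]},
    {"jaw":-0.5,"xyz":[3,-1.5,165],"angular":[0,0,-0.7]},
    {"jaw":-0.5,"xyz":[3,-1.5,166],"angular":[0,0,-0.7]},
    {"jaw":-0.5,"xyz":[3,-1.5,166],"angular":[0,0,-0.7]}
  ]
}}

```text
time: 30.35
position: [481.0, 132.3, 46.3]
tool_rot: [0.658, 0.753, 0.001, 0.001]
contact_force: [0.5, 0.5, -0.1]
finger_gap: 31.3
```

Emit:
{"method": "step_arm", "body": {
  "increments": [
    {"jaw":-0.5,"xyz":[0,0,1],"angular":[0,0,0]},
    {"jaw":-0.5,"xyz":[0,0,2],"angular":[0,0,0]},
    {"jaw":-0.5,"xyz":[0,0,2],"angular":[0,0,0]}
  ]
}}

```text
time: 30.65
position: [480.4, 132.4, 44.0]
tool_rot: [0.658, 0.753, 0.0, 0.0]
contact_force: [0.4, 0.2, -0.2]
finger_gap: 31.2
```

Emit:
{"method": "step_arm", "body": {
  "increments": [
    {"jaw":-0.5,"xyz":[0,0,1],"angular":[0,0,0]},
    {"jaw":-0.5,"xyz":[0,0,2.5],"angular":[0,0,0]},
    {"jaw":-0.5,"xyz":[0,0,2.5],"angular":[0,0,0]}
  ]
}}

```text
time: 30.95
position: [480.0, 132.3, 40.9]
tool_rot: [0.658, 0.753, -0.0, -0.0]
contact_force: [0.3, -0.2, -0.6]
finger_gap: 30.8
```

Emit:
{"method": "step_arm", "body": {
  "increments": [
    {"jaw":-0.5,"xyz":[0,0,0.7],"angular":[0,0,0]},
    {"jaw":-0.5,"xyz":[0,0,1.2],"angular":[0,0,0]},
    {"jaw":-0.5,"xyz":[0,0,1.2],"angular":[0,0,0]}
  ]
}}

```text
time: 31.25
position: [480.1, 132.3, 40.4]
tool_rot: [0.658, 0.753, -0.0, 0.0]
contact_force: [-1.6, 0.3, 7.3]
finger_gap: 30.7
```

It's seated at 7 N, so I'll release and go straight up.

Emit:
{"method": "step_arm", "body": {
  "increments": [
    {"jaw":-0.2,"xyz":[0,0,0],"angular":[0,0,0]},
    {"jaw":0.0,"xyz":[0,0,0],"angular":[0,0,0]},
    {"jaw":0.3,"xyz":[0,0,0],"angular":[0,0,0]},
    {"jaw":0.3,"xyz":[0,0,0],"angular":[0,0,0]},
    {"jaw":0.3,"xyz":[0,0,-10],"angular":[0,0,0]},
    {"jaw":0.3,"xyz":[0,0,-30],"angular":[0,0,0]},
    {"jaw":0.3,"xyz":[0,0,-65],"angular":[0,0,0]},
    {"jaw":0.3,"xyz":[0,0,-105],"angular":[0,0,0]},
    {"jaw":0.3,"xyz":[0,0,-145],"angular":[0,0,0]},
    {"jaw":0.3,"xyz":[0,0,-180],"angular":[0,0,0]}
  ]
}}

```text
time: 32.25
position: [480.2, 132.3, 222.7]
tool_rot: [0.658, 0.753, 0.001, 0.001]
contact_force: [1.1, 0.7, -0.2]
finger_gap: 54.9
```

Emit:
{"method": "step_arm", "body": {
  "increments": [
    {"jaw":0.3,"xyz":[20,0,0],"angular":[0,0,0]},
    {"jaw":0.3,"xyz":[50,0,0],"angular":[0,0,0]},
    {"jaw":0.3,"xyz":[90,0,0],"angular":[0,0,0]},
    {"jaw":0.3,"xyz":[130,0,0],"angular":[0,0,0]},
    {"jaw":0.3,"xyz":[150,0,0],"angular":[0,0,0]},
    {"jaw":0.3,"xyz":[150,0,0],"angular":[0,0,0]},
    {"jaw":0.3,"xyz":[150,0,0],"angular":[0,0,0]},
    {"jaw":0.3,"xyz":[150,0,0],"angular":[0,0,0]}
  ]
}}

```text
time: 33.05
position: [460.1, 280.0, 220.1]
tool_rot: [0.658, 0.753, -0.0, 0.0]
contact_force: [-1.0, -0.9, -0.5]
finger_gap: 55.7
```

```bash
cat > final.py <<'E'
from fw import *
t=snap('top','t20');s=snap('side','s20')
c0=np.array([533.5,50.5]);a=np.radians(7.8);X=np.array([np.cos(a),np.sin(a)]);Y=np.array([-X[1],X[0]])
fr=lambda p:((np.array(p)-c0)@np.array([X,Y]).T).round(1)
for nm,w in(('top',t),('side',s)):
    print(nm,'carton',[ (n,fr(r[0]),np.round(r[2],1),round(float(z),1)) for n,r,z in [carton(w,(575.5,57),31,41,40)]])
    for n,p,r,z0,z1 in(('S',(575.4,57.3),11,42,62),('L',(504,-42),13.5,8,34),('D',(480,132),16.5,10,60),('timer',(586,-32),36,6,15),('count',(572,144),21,8,22)):
        q=cyl(w,p,r,z0,z1);print(nm,n,q[0],fr(q[1]),q[2])
print(robot.get_obs()['time'])
cv2.imwrite('pics/t20c.png',cv2.resize(t['color'][120:260,190:410],None,fx=3.5,fy=3.5)[:,:,::-1])
E
python3 final.py
```

```text
top carton [(322, array([41.1,  1.2]), np.float64(7.2), 36.8)]
top S 21 [41.5  1.7] 0.2
top L 16 [-43.  -87.9] 0.1
top D 74 [-43.4  87.8] 0.5
top timer 194 [ 43.3 -88.5] 6.3
top count 138 [50.4 88.1] 3.5
side carton [(144, array([44.5, -0.1]), np.float64(7.4), 36.0)]
side S 65 [45.   1.5] 0.9
side L 118 [-39.9 -87.8] 1.0
side D 239 [-40.3  87.4] 1.2
side timer 166 [ 44.2 -87.3] 3.3
side count 40 [55.9 82.5] 2.4
33.15
```

View pics/t20c.png

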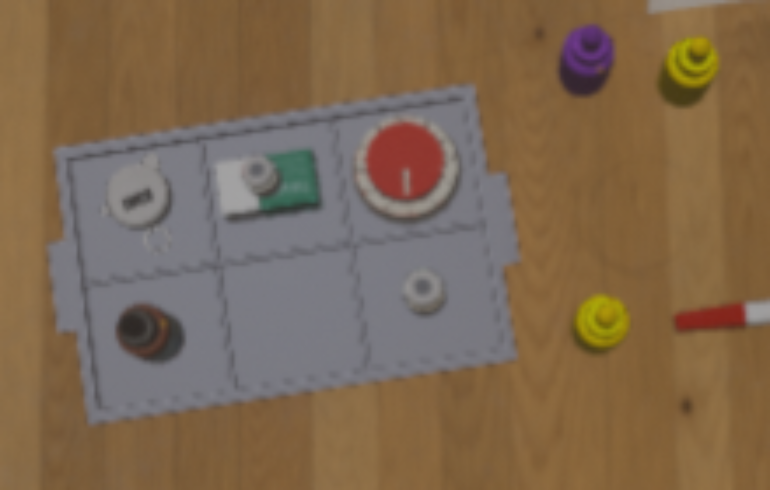

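View pics/s20.png

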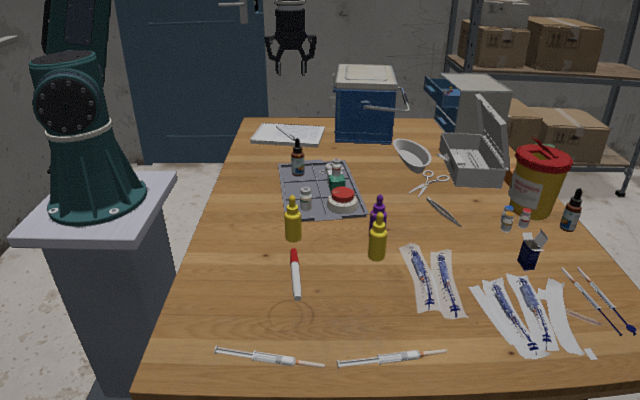

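All the pieces stand in their pockets, and the arm is clear. I'll hand in.

```bash
python3 -c "
from h import *
print(robot.job_done())"
```

```text
the job is handed in; nothing more can be done
None
```

The tray is set out and the job was handed in at about 33 s of the 102 s allowed.

**What I did:** I placed the carton in the middle back pocket, its long side along the row, and stood the small vial on its top. The large vial stands in front of the timer (right end) and the brown dropper in front of the tally counter (left end).

**Last checks, top and side cameras:**

| Piece | Offset from target |
|---|---|
| Carton | about 1–2.5 mm from pocket centre; angle within about 1° of the row |
| Small vial | within about 2 mm of the carton's centre |
| Large vial | within about 2 mm of pocket centre |
| Dropper | within about 2 mm of pocket centre |

- **Upright and clear:** all four placed pieces stand upright in the pictures, and the gripper is well clear of everything. Nothing was knocked over, and the forces reported at the end of each move stayed under about 10 N.
- **Timer:** it reads about 2 mm from its pocket centre, though its fit is loose (about 3–6 mm residual).
- **Tally counter:** the two cameras disagree by about 6 mm: its case centre reads (50, 88) mm from the top and (56, 83) mm from the side. I trusted the top view. Allowing for the 8 mm case offset, that puts it about centred. I never touched it, and it looks unmoved.
- **Camera agreement:** the two cameras also differ by about 3 mm along the tray's x axis for every placed piece, well inside the 15 mm tolerance.

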